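Stand a panel controller face up in the free test bay by way of the tilting stand

ROBOT

A 6-joint arm with a two-finger parallel gripper is mounted at the origin on a cart in front of the work surface, level with it; the furniture and walls round the work are solid. World frame = base frame: x ahead of the robot, y to its left, z up, the work surface at z = 0. Lengths are in mm, angles in rad, forces in N, time in s.
With the tool pointing down it reaches from about 275 to 1000 mm from the base axis. Payload 8.4 kg.
Tool frame: the origin (TCP) lies on the centre line of the jaws, within the pads' length; the fingertips stand 22 mm ahead of it and the grasp point (between the pads) lies 3 mm ahead of it; z points along the fingers, x is the direction in which the jaws open and shut, and the axes are right-handed (so a half turn about z gives the same grasp; the last joint's range is limited). The gripper opens to 85 mm and grips with 20 to 120 N. Pads are 22 mm wide; open, the fingers measure 114 mm over their backs; the gripper's body (76 mm by 85 mm) begins 54 mm behind the grasp point. The pads swing forward as they close: fully open they stand 13 mm farther back than shut.
Start: joints at [1.191, 0.353, 1.633, -0, 1.155, -0.002], TCP at [230.547, 580.927, 253.281] pointing down, gripper open.
Joint ranges: [-2.63, 2.63], [-0.92, 2.1], [0.06, 2.66], [-1.3, 4.44], [0, 2.69], [-3.02, 3.02]. Speed limits (rad/s): [2.22, 2.22, 2.79, 3.14, 3.14, 3.14].

INTERFACE

Orientations are given as [roll, pitch, yaw] about the fixed x, y, z axes, in that order (R = Rz(yaw) Ry(pitch) Rx(roll)).
In Python, from rig import status, viewer, job gives the robot as it stands.
- The arm moves only by the tool send_rows, never from a script. Its argument "plan" is a list of rows, each a list of 3 entries, a list of its own where there are three numbers: the shift along the tool's x, y, z in m, then the turn, a rotation vector about the tool's x, y, z in rad, then the opening, from -1 (shut) to 1 (fully open). In form: [[[x, y, z], [rx, ry, rz], jaw], ...]. A call has exactly 5 rows; each row is the pose to reach, as a shift and turn from the pose measured when the call began, along the tool's axes at that moment; what a row does not reach only later rows make up. A row lasts 1/12 s, in which the tool goes at most 41.7 mm and 7.16 degrees, less where a joint would pass 70% of its speed; a pose out of reach is approached as far as the arm can. A call with a gripper value outside its range is refused whole. The fingers move at their own pace and stop on an object; "squeeze" is the grip in N (left out, the last holds). Time passes only in rows, so rows that repeat a pose let the fingers close, or fill a call up. It gives the time, the measured TCP pose, the force and the opening at its end, in the units of the state.
- status.sense(): the state, without advancing time (a new reading comes with each control period).
- viewer.grab_frame(name): name is "scene" or "top"; returns the picture (384x512x3 uint8, red, green, blue); there is no depth.
- viewer.camera_params(name): a dict with "intrinsics" (3x3 intrinsics, pixels), "xyz" and "orientation" of the camera in the world. Camera axes: x right, y down, z forward; pixel columns grow to the right and rows downward; lengths in mm; the calibration is good to about 2 mm. A picture is of the moment at which its call begins. camera_params takes no time and is no camera call.
- job.sign_off(): hands the job in, once; it reports no verdict.
Trained networks look in the newest picture that a camera, given by its name, has taken for a name from the list of things; names that differ only in an ending like _2 or _b are one class to them, and where a whole thing is asked for, a point or a joint stands for the part that bears it (a point fixed in the world has none). Each returns a list of dicts, best first, with "p" (0 to 1); they miss things now and then, are a little off and sometimes report something else, mostly with a low value. They report only what shows in the picture. A call takes as long as a camera call. They do not tell look-alikes from the thing itself.
- viewer.cut_out(label, camera): "mask" (384x512 bool, what is visible of it) and "extent" ([left, top, width, height] in pixels, round what is visible of it).
The state is a dict: "clock": time; "qpos": joint angles; "qvel": joint speeds; "joint_efforts": joint torques, N m; "eef_pos": TCP position; "tcp_rot": TCP orientation; "contact_force": force on the tool from outside, world axes, zero at the start; "wrist_torque": the same for the moment, N m; "opening": opening from 0.0 (shut) to 1.0 (fully open).
Only numpy, scipy, OpenCV 4.12 (cv2) and the standard library are available. Lean on these libraries where they do the work, as an engineer would, in place of code of your own. Each camera call takes 0.05 s, during which the arm holds its last target.

TASK

The panel controller lying on the mat has to stand face up, on its terminal end, in the free bay of the test bank, where the gripper can only hold it by its upper end. Lay it in the flat cradle of the tilting stand with its terminal end against the foot plate and let go, push the stand's lever over until the cradle stands fully upright with the controller in it, then take the controller from above, lower it into the free bay and let it go at rest there. Do not drop it, and leave the two parked controllers and the other things on the bench as they are.

Things in the scene. Friction and masses are not known exactly. Their poses are not given: they have to be found in the camera images.
- controller: Black panel controller, a box 87 long (x) x 48 (y) x 48 (z) mm, 0.1 to 0.2 kg, lying on the grey 2 mm mat. Origin: centre of its underside as it lies. x runs along its length: the face with the dark display is the end at x = -43.5, the terminal (rear) end is at x = +43.5; z is up as it lies. It can be gripped only across a 48 mm width.
- controller_mid (a point): Middle of the controller's body, 24 mm above its origin along its z. Axes as controller.
- controller_rear (a point): Centre of the controller's terminal end face (x = +43.5, 24 mm above the origin). Axes as controller.
- stand: Fixed base of the tilting stand: aluminium plate, x -93 to +103, y -40 to +125, 8 mm thick; origin on the bench below the hinge shaft, which runs along y at height 20 mm; z up. The cradle lies along +x when flat; when upright, the controller stands over x -58 to -10, y -24 to +24. The lever is in the plane y = +105.
- cradle (a joint): Tilt of the L-shaped cradle: 0 = long plate flat, 1.571 = long plate upright and foot plate level; both are stops and it rests at either by its weight, loaded or not. It starts flat. Mildly damped, under 2 N at the lever; loaded, it goes over by itself past about 1.0 rad. Long plate 94 x 40 mm; flat, its upper surface is 30 mm over the bench.
- foot_plate (a point): Centre of the inner face of the cradle's foot plate (40 mm wide, 56 mm long, standing up from the hinge end of the long plate, inner face 6 mm from the shaft). Turns with the cradle; axes as cradle_seat. With the cradle upright it is level and this face is 26 mm over the bench.
- cradle_seat (a point): On the cradle: where the controller's middle lies when properly loaded (49.5 mm along the long plate from the shaft, 34 mm off the shaft). Turns with the cradle: x along the long plate away from the foot plate, y along the shaft, z away from the long plate. Properly loaded, the controller's x points opposite to this x and its underside is on the long plate.
- lever_knob (a point): Centre of the black 16 mm ball on the end of the 10 mm lever rod, 85 mm from the shaft. Turns with the cradle. With the cradle flat the lever stands at 70 degrees above the stand's +x; as the joint grows it swings over through vertical to end 20 degrees above the stand's -x. Push it from its +x side.
- bay_free: The empty one of three grey plastic bays in a row on the test bank: an open square tray, 62 x 62 mm outside, 56 x 56 mm inside, 18 mm high, floor 3 mm thick. Origin: centre of its underside (8 mm over the bench). x runs along the row of bays (64 mm pitch), y across it; z up. On the +y side of the row, 40 to 54 mm off, is a low rail, 22 mm over the bench (25 mm at its studs).
- bay_free_floor (a point): Centre of the free bay's inner floor, 11 mm over the bench. Axes as bay_free.
- parked_a: A controller like the first, already standing face up in another bay, loose, its top 98 mm over the bench. Origin at the centre of one long side (24 mm off its middle). Leave it.
- parked_b: The other parked controller, likewise. Leave it.
- spool: Solder spool, 58 mm across, 36 mm high, standing on the mat near the controller's display end. Origin: centre of its underside. Leave it.
- tape: Roll of cream tape lying flat, 94 mm across, 25 mm high, near the controller's terminal end. Origin: centre of its underside. Leave it.
- driver: Screwdriver 178 mm long, 22 mm thick, lying along one side of the controller, about 85 mm from its middle line. Origin: middle of its length, underside; its length is along y. Leave it.
- bottle: Standing dispenser bottle, 47 mm across, 134 mm high, at the back of the bench beyond the stand. Origin: centre of its underside. Leave it.
- spanner: Spanner, 161 x 29 x 8 mm (length along y), lying at the front of the bench before the stand. Origin: centre of its underside. Leave it.
There are look-alikes about, which are no part of the job. Leave any turquoise look-alike of the controller alone.

How it is judged (in metres and radians):
On the way, in this order (a step that is already met when the one before it is completed fails the run):
1. the controller lies in the flat cradle, its terminal end at the foot plate, and is let go (value of joint cradle below 0.12 rad and distance between controller_mid and cradle_seat below 0.018 m and angle between the x axis of controller_mid and the x axis of cradle_seat, either way round below 0.2 rad and angle between controller's own z axis and vertical below 0.15 rad and distance between controller_rear and foot_plate below 0.02 m and contact force between the fingers and controller below 0.1 N), for 0.2 s.
2. the cradle stands upright with the controller in it, not held by the fingers (value of joint cradle above 1.45 rad and distance between controller_mid and cradle_seat below 0.018 m and angle between controller's own x axis and vertical above 2.95 rad and contact force between the fingers and controller below 0.1 N), for 0.2 s.
At the end, for the whole second after the job is handed in: The controller stands in the free bay on its terminal end, display up: its middle within 10 mm of the bay's centre line and 37 to 50 mm above the bay's floor, upright within 0.15 rad, at rest and let go (horizontal distance between controller_mid and bay_free_floor below 0.01 m and z of controller_mid in the frame of bay_free_floor between 0.037 and 0.05 m and angle between controller's own x axis and vertical above 2.99 rad and linear speed of controller below 0.02 m/s and contact force between the fingers and controller below 0.1 N); the robot touches nothing.
It fails at once if a parked controller is shifted by more than 15 mm or tipped by more than 0.25 rad (distance of any of parked_a, parked_b from where it was at the start of the episode above 0.015 m or angle between any of parked_a, parked_b's own x axis and vertical below 2.89 rad).
It fails at once if the spool, tape, screwdriver, bottle or spanner is shifted by more than 30 mm (distance of any of spool, tape, driver, bottle, spanner from where it was at the start of the episode above 0.03 m).
It fails at once if the bottle is tipped over (angle between bottle's own z axis and vertical above 0.5 rad).
It fails at once if the controller is dropped (falls free for more than about 12 mm) (contact force between controller and anything else below 0.01 N and linear speed of controller above 0.5 m/s).
It also fails if it takes over 72 s, if anything falls off the work surface, if the arm or the gripper's body presses on something with over 40 N, if the wrist force passes 120 N, or if a joint passes its speed limit or range.

## Working session

There is one attempt and no reset: what is moved stays moved. The work goes in short steps, Python scripts to look and compute and a tool call to move; the robot and the scene stay as the last step left them, time stands still between calls to the robot, and variables do not carry over. Pictures are saved under pics/ and viewed, and the job is handed in when it is done.

Besides the shell and the picture viewer there is one more tool, called as name(argument=value, ...) on one line, values as JSON. send_rows: Moves the arm, as the interface text tells. Its arguments: {"type":"object","properties":{"plan":{"type":"array"},"squeeze":{"type":"number"}},"required":["plan"]}

```bash
ls; mkdir -p pics
python3 - <<'E'
from rig import status, viewer, job
import cv2
print(status.sense())
for n in("scene","top"):
    im=viewer.grab_frame(n); cv2.imwrite(f"pics/{n}0.png",cv2.resize(im[:,:,::-1],(800,600),interpolation=cv2.INTER_CUBIC)); print(viewer.camera_params(n))
E
```

```text
pics
{'clock': 0.0, 'qpos': array([ 1.19059395e+00,  3.53630142e-01,  1.63412940e+00, -4.01446457e-05,
        1.15521243e+00, -2.38759173e-03]), 'qvel': array([ 0.00081261,  0.0002313 ,  0.00068261,  0.00078184, -0.00125007,
       -0.00166383]), 'joint_efforts': array([-1.61737629e-03, -6.05244255e+01, -3.42066872e+01, -2.41900416e-04,
        9.39807971e-03,  5.01442616e-05]), 'eef_pos': array([230.3945712 , 580.50481087, 252.57493832]), 'tcp_rot': array([3.14155924e+00, 1.37939751e-03, 1.19299775e+00]), 'contact_force': array([-0.57232323,  0.40927475, -0.05246904]), 'wrist_torque': array([ 0.00838194, -0.02496272, -0.00501559]), 'opening': 1.00081817951809}
{'intrinsics': array([[490.70803992,   0.        , 254.82191108],
       [  0.        , 490.70803992, 192.8789283 ],
       [  0.        ,   0.        ,   1.        ]]), 'xyz': array([-575.02963649,  942.51452384, 1350.07397948]), 'orientation': array([-2.28201949, -0.00637606, -2.31698388])}
{'intrinsics': array([[375.55724563,   0.        , 262.95127322],
       [  0.        , 375.55724563, 195.32203662],
       [  0.        ,   0.        ,   1.        ]]), 'xyz': array([ 348.92460916,  -54.5495125 , 1436.91774972]), 'orientation': array([-3.01652904, -0.01615721, -1.54217852])}
```

View pics/scene0.png

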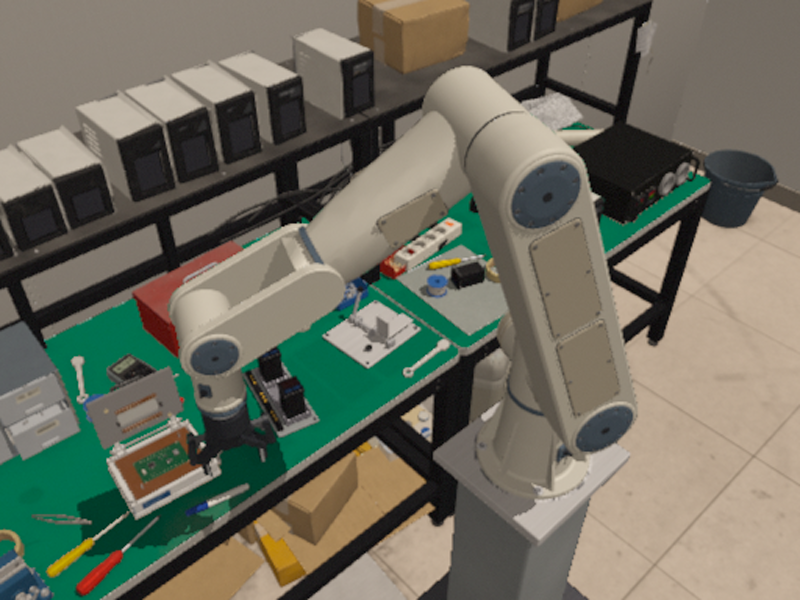

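View pics/top0.png

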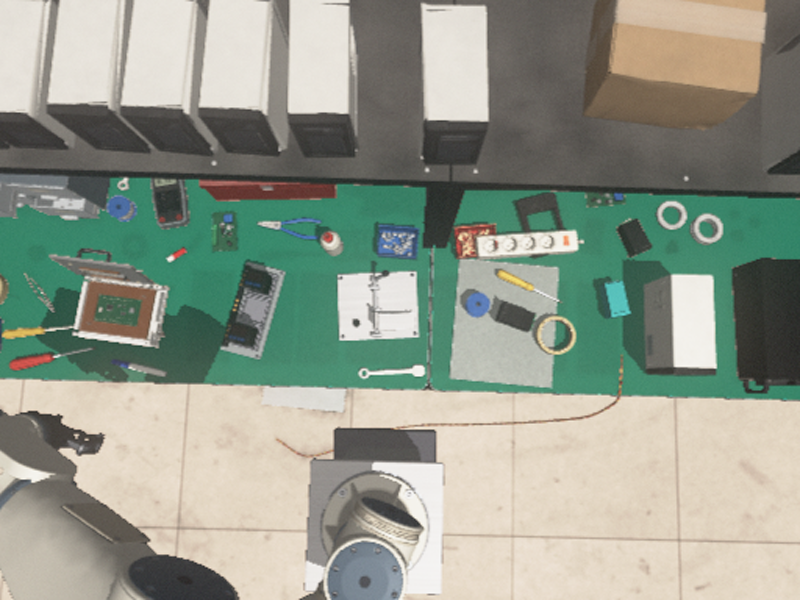

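In the top view there are three controller candidates: the black box at (515,316) on the mat, between the spool and the tape; a black box at (634,238) off the mat; and the turquoise look-alike at (614,300). The one on the mat fits the description. I'll confirm it in enlarged crops.

```bash
cat > h.py <<'E'
from rig import status, viewer, job
import cv2, numpy as np
from scipy.spatial.transform import Rotation as R
def cam(n):
    p=viewer.camera_params(n); return p["intrinsics"],R.from_euler('xyz',p["orientation"]).as_matrix(),np.array(p["xyz"])
def proj(n,P):
    K,Rm,t=cam(n); P=np.atleast_2d(P); c=(P-t)@Rm; u=c@K.T; return u[:,:2]/u[:,2:]
def ray(n,uv,z):
    K,Rm,t=cam(n); uv=np.atleast_2d(uv).astype(float); d=np.c_[uv,np.ones(len(uv))]@np.linalg.inv(K).T@Rm.T
    return t+d*((z-t[2])/d[:,2])[:,None]
def crop(n,x0,y0,x1,y1,name,im=None,s=None):
    if im is None: im=viewer.grab_frame(n)
    c=im[y0:y1,x0:x1,::-1]; s=s or min(800/(x1-x0),600/(y1-y0)); cv2.imwrite("pics/"+name,cv2.resize(c,None,fx=s,fy=s,interpolation=cv2.INTER_CUBIC)); return im
E
python3 - <<'E'
from h import *
im=crop("top",280,150,400,240,"c1.png"); crop("top",130,150,280,250,"c2.png",im)
for l in ["controller","stand","cradle","lever_knob","bay_free","parked_a","spool","tape","driver","spanner","bottle"]:
    for d in viewer.cut_out(l,"top")[:4]:
        m=d["mask"]; ys,xs=np.nonzero(m); r=cv2.minAreaRect(np.c_[xs,ys].astype(np.float32)); print(l,round(d["p"],2),d["extent"],m.sum(),r, ray("top",[r[0]],10)[0].round())
E
```

```text
controller 0.54 [317.1, 188.5, 25.1, 23.3] 289 ((329.6000061035156, 202.7000274658203), (23.084625244140625, 12.965337753295898), 18.434947967529297) [ 508. -329.   10.]
stand 0.78 [215.4, 173.4, 52.9, 44.2] 2213 ((241.14732360839844, 195.4304656982422), (44.433616638183594, 51.84426498413086), 86.53176879882812) [526.  11.  10.]
cradle 0.68 [237.1, 175.7, 27.3, 38.8] 309 ((250.4461212158203, 192.16476440429688), (37.084190368652344, 25.270044326782227), 86.3086166381836) [540. -24.  10.]
cradle 0.53 [201.8, 149.4, 17.2, 15.1] 182 ((211.25003051757812, 155.25001525878906), (16.26345443725586, 12.727920532226562), 45.0) [679. 132.  10.]
lever_knob 0.94 [233.4, 174.6, 33.3, 38.7] 342 ((250.62745666503906, 192.47564697265625), (37.59925079345703, 25.59195327758789), 86.3086166381836) [538. -25.  10.]
bay_free 0.53 [298.1, 183.9, 15.4, 18.2] 200 ((304.5, 194.5), (15.0, 15.0), 90.0) [ 537. -232.   10.]
bay_free 0.5 [155.0, 187.5, 21.3, 20.4] 271 ((162.20590209960938, 198.17648315429688), (17.46256446838379, 16.249887466430664), 14.03624439239502) [506. 311.  10.]
parked_a 0.6 [145.1, 206.
[... 284 characters left out ...]
[576. 308.  10.]
spool 0.74 [297.5, 186.8, 15.9, 12.3] 194 ((305.0000305175781, 195.0), (14.142135620117188, 15.55634880065918), 45.0) [ 535. -234.   10.]
tape 0.72 [343.1, 198.8, 27.2, 30.0] 288 ((354.5, 214.0), (24.0, 25.0), 90.0) [ 468. -424.   10.]
tape 0.65 [231.9, 237.2, 37.5, 5.0] 113 ((250.5, 237.0), (6.0, 39.0), 90.0) [369. -30.  10.]
spanner 0.72 [230.4, 234.3, 41.0, 5.7] 88 ((250.0, 237.0), (6.0, 40.0), 90.0) [369. -28.  10.]
spanner 0.69 [234.7, 172.8, 31.7, 42.0] 348 ((250.6349639892578, 192.02435302734375), (38.71406173706055, 25.609817504882812), 86.18592071533203) [540. -25.  10.]
bottle 0.58 [203.9, 149.2, 15.5, 14.6] 153 ((211.0, 155.0), (14.0, 12.0), 90.0) [680. 133.  10.]
```

```bash
ls -la pics
```

```text
total 2136
drwxr-xr-x 2 agent agent   4096 Dec  7 13:56 .
drwxr-xr-x 3 agent agent   4096 Dec  7 13:56 ..
-rw-r--r-- 1 agent agent 444025 Dec  7 13:56 c1.png
-rw-r--r-- 1 agent agent 411404 Dec  7 13:56 c2.png
-rw-r--r-- 1 agent agent 663598 Dec  7 13:56 scene0.png
-rw-r--r-- 1 agent agent 647799 Dec  7 13:56 top0.png
```

View pics/c1.png

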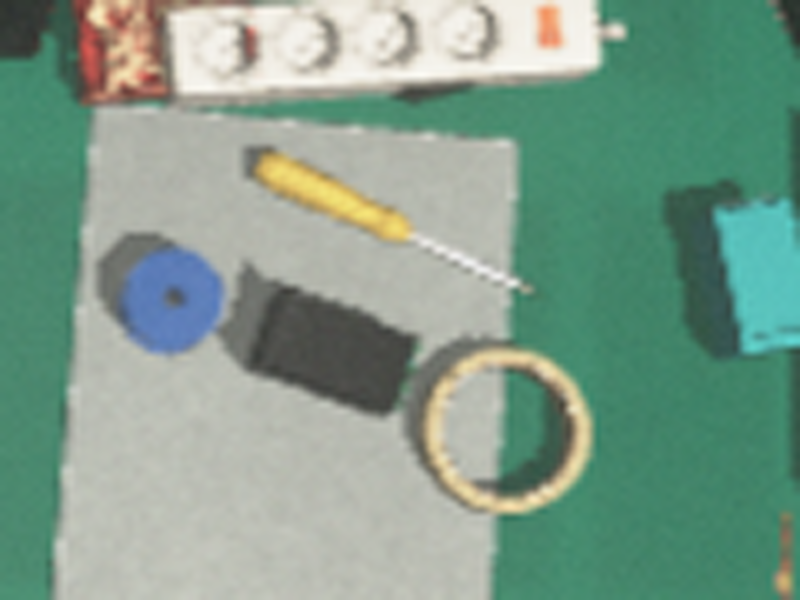

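View pics/c2.png

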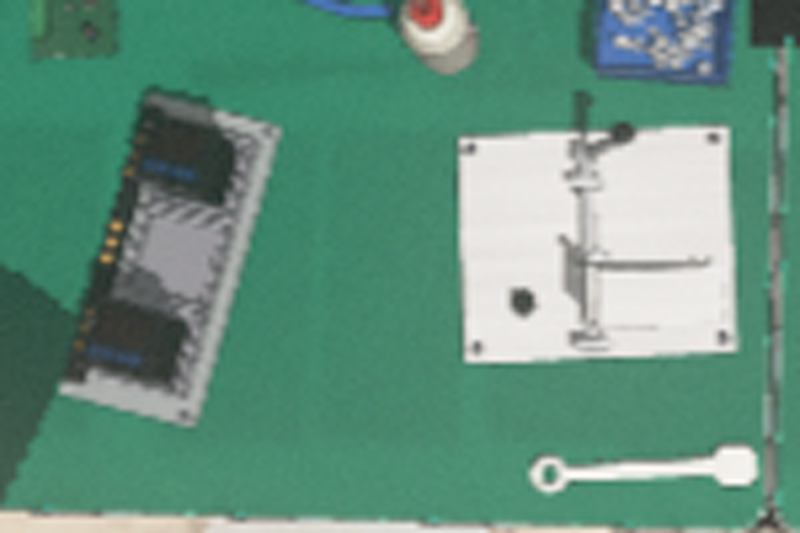

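The crops confirm the target. It is the black box on the mat, with its dark display end towards the spool (left) and its terminal end towards the tape. The free bay is the middle one of the bank, the rail is on the image-left side, and the stand's +x points image-right. Next I'll measure accurately from averaged frames.

```bash
python3 - <<'E'
from h import *
for n in("top","scene"):
    a=np.mean([viewer.grab_frame(n).astype(float) for _ in range(4)],0); np.save(f"{n}.npy",a); im=a.astype(np.uint8)
    if n=="top":
        crop(n,140,165,195,235,"d1.png",im); crop(n,210,165,275,225,"d2.png",im)
        crop(n,312,185,350,220,"d3.png",im)
    else:
        crop(n,150,220,210,285,"d4.png",im); crop(n,200,180,275,240,"d5.png",im); crop(n,240,150,330,220,"d6.png",im)
E
cd pics; python3 -c "
import cv2,numpy as np
def row(fs,o):
    ims=[cv2.resize(cv2.imread(f),(400,int(400*cv2.imread(f).shape[0]/cv2.imread(f).shape[1]))) for f in fs]
    h=max(i.shape[0] for i in ims); cv2.imwrite(o,np.hstack([cv2.copyMakeBorder(i,0,h-i.shape[0],0,0,0) for i in ims]))
row(['d1.png','d2.png'],'e1.png'); row(['d4.png','d5.png'],'e2.png'); row(['d3.png','d6.png'],'e3.png')"
```

```text
(no output)
```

View pics/e1.png

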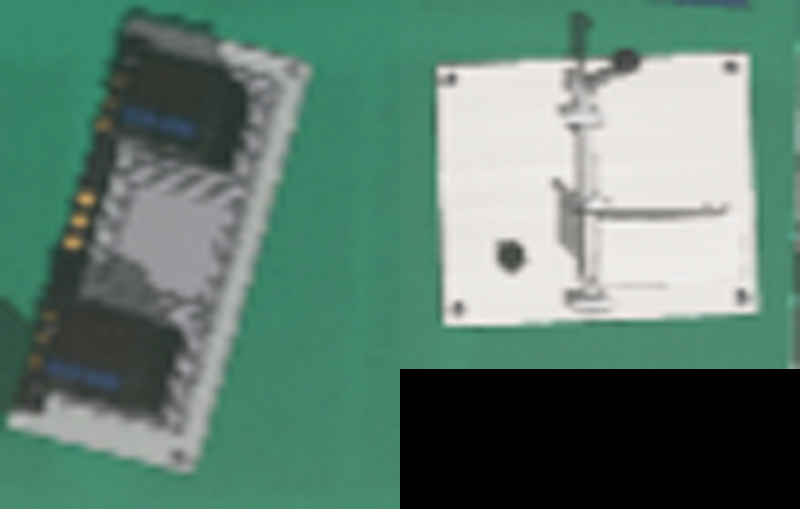

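View pics/e2.png

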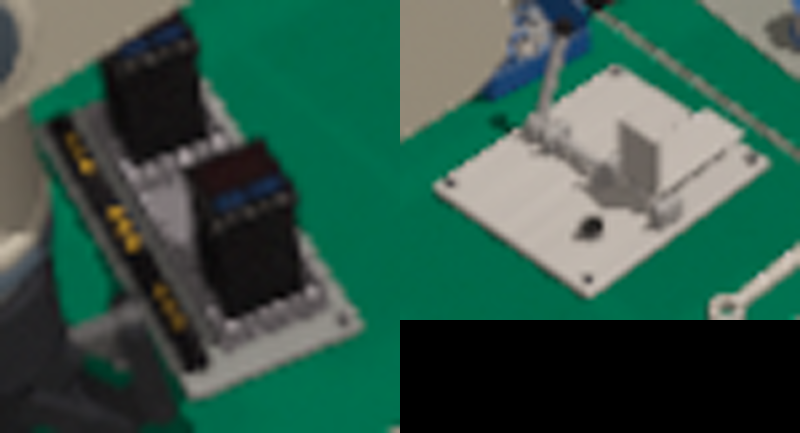

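View pics/e3.png

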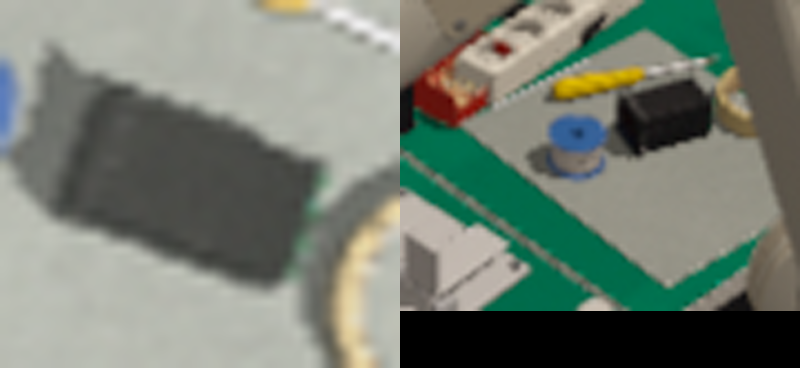

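```bash
cat > fit.py <<'E'
from h import *
from scipy.ndimage import map_coordinates, gaussian_filter
from scipy.optimize import least_squares
def pose(p,Q):
    c,s=np.cos(p[2]),np.sin(p[2]); Q=np.atleast_2d(Q); return np.c_[p[0]+c*Q[:,0]-s*Q[:,1], p[1]+s*Q[:,0]+c*Q[:,1], Q[:,2]]
def edgepts(img,n,p,segs,w=2.5,k=9):
    """segs: (A,B,insidept) ; finds strongest gradient along normal. returns objpts, n2d, offset"""
    out=[]
    for A,B in segs:
        A,B=np.array(A,float),np.array(B,float)
        L=[A+(B-A)*t for t in np.linspace(.08,.92,k)]
        uv=proj(n,pose(p,np.array(L))); d=uv[-1]-uv[0]; d/=np.linalg.norm(d); nn=np.array([-d[1],d[0]])
        ts=np.arange(-w,w+.01,.1)
        for q,u in zip(L,uv):
            s=u+ts[:,None]*nn
            v=map_coordinates(img,[s[:,1],s[:,0]],order=1); g=np.abs(np.gradient(gaussian_filter(v,4)))
            g=g*(np.abs(ts)<w-.3); i=g.argmax(); wt=g/g[i]; m=(np.abs(ts-ts[i])<1.2)
            t=(ts[m]*g[m]).sum()/g[m].sum()
            out.append((q,nn,u+t*nn,g[i]))
    return out
def fit(imgs,segs,p0,it=8,w=3.,fixed=(),thr=.3,verbose=True):
    p=np.array(p0,float)
    for _ in range(it):
        D=[]
        for n,img in imgs.items():
            e=edgepts(img,n,p,segs[n],w); gm=np.median([x[3] for x in e])
            D+=[(n,)+x for x in e if x[3]>thr*gm]
        def res(pp):
            r=[]
            for n in imgs:
                E=[x for x in D if x[0]==n]
                if not E: continue
                uv=proj(n,pose(pp,np.array([x[1] for x in E])))
                r+=list((((uv-np.array([x[3] for x in E]))*np.array([x[2] for x in E])).sum(1)))
            return np.array(r)
        def full(v): q=p.copy(); q[[i for i in range(3) if i not in fixed]]=v; return res(q)
        fr=[i for i in range(3) if i not in fixed]
        s=least_squares(full,p[fr],x_scale=[1,1,.01][:len(fr)] if not fixed else 1,loss='soft_l1',f_scale=.3); p[fr]=s.x
    r=res(p)
    if verbose: print(p.round(4),"rms px",np.sqrt((r**2).mean()).round(3),len(r), "med",np.median(np.abs(r)).round(3))
    return p
def overlay(n,im,p,segs,box,name,s=8):
    x0,y0,x1,y1=box; c=cv2.resize(im[y0:y1,x0:x1,::-1].astype(np.uint8),None,fx=s,fy=s,interpolation=cv2.INTER_CUBIC)
    for A,B in segs:
        uv=proj(n,pose(p,np.array([A,B]))); uv=((uv-[x0,y0]+.5)*s-.5).round().astype(int); cv2.line(c,tuple(map(int,uv[0])),tuple(map(int,uv[1])),(0,0,255),1)
    cv2.imwrite("pics/"+name,c)
def rect(x0,x1,y0,y1,z): C=[(x0,y0,z),(x1,y0,z),(x1,y1,z),(x0,y1,z)]; return [(C[i],C[(i+1)%4]) for i in range(4)]
E
python3 - <<'E'
from fit import *
T=np.load("top.npy");S=np.load("scene.npy")
f=lambda a:a[:,:,0]-a[:,:,1]
seg=rect(-93,103,-40,125,8)
p0=[*ray("top",[[241,195.5]],8)[0][:2],-np.pi/2]; p0=[p0[0]-42,p0[1]+5,p0[2]]
print(p0)
a=fit({"top":f(T)},{"top":seg},p0)
b=fit({"scene":f(S)},{"scene":seg},p0,w=6)
b=fit({"scene":f(S)},{"scene":seg},b,w=2)
c=fit({"top":f(T),"scene":f(S)},{"top":seg,"scene":seg},a)
sh=[((6,-20,30+y),(100,-20,30+y)) for y in (0,)]
ex=seg+rect(6,100,-20,20,30)+rect(-6,-6,-20,20,70)
overlay("top",T,c,ex,(205,165,275,225),"o1.png"); overlay("scene",S,c,ex,(200,175,280,240),"o2.png")
E
```

```text
[np.float64(483.9138035005601), np.float64(16.566989894916546), -1.5707963267948966]
[485.1857  12.0402  -1.4985] rms px 0.241 36 med 0.103
[477.3026  14.3561  -1.4958] rms px 1.128 36 med 0.556
[477.4617  15.5418  -1.5032] rms px 0.591 34 med 0.599
[484.0027  12.1534  -1.498 ] rms px 0.874 72 med 0.349
```

```bash
cd pics; python3 -c "
import cv2
a=cv2.imread('o1.png');b=cv2.imread('o2.png');print(a.shape,b.shape)
import numpy as np
h=max(a.shape[0],b.shape[0]);p=lambda i:cv2.copyMakeBorder(i,0,h-i.shape[0],0,0,0)
c=np.hstack([p(a),p(b)]);cv2.imwrite('o3.png',cv2.resize(c,None,fx=800/c.shape[1],fy=800/c.shape[1]))"
```

```text
(480, 560, 3) (520, 640, 3)
```

View pics/o1.png

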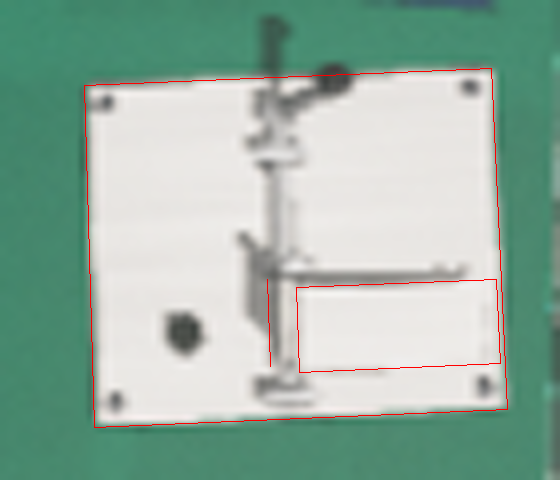

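View pics/o2.png

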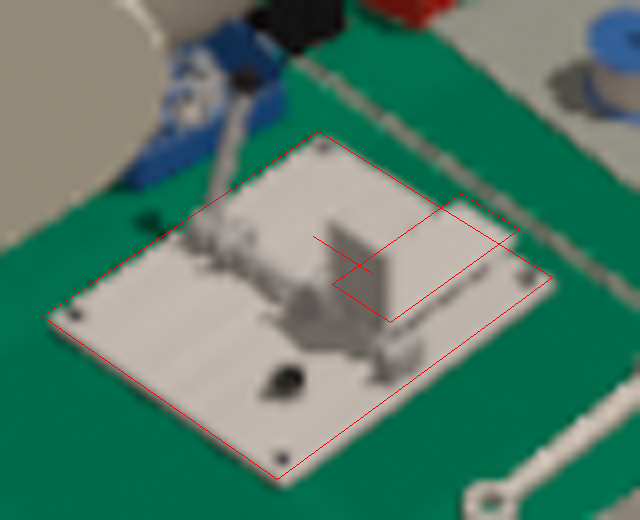

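Run:
```python
from fit import *
T=np.load("top.npy");S=np.load("scene.npy")
f=lambda a:a[:,:,0]-a[:,:,1]
t=rect(-93,103,-40,125,8); b=rect(-93,103,-40,125,0)
sc=[b[0],t[1],t[2],b[3]]; tp=[b[0],t[1],t[2],t[3]]
a=fit({"top":f(T)},{"top":tp},[485,12,-1.498],w=2.5)
c=fit({"scene":f(S)},{"scene":sc},a,w=2.5)
# scene without the far left occluded lever part
d=fit({"top":f(T),"scene":f(S)},{"top":tp,"scene":sc},a,w=2.5)
ex=sc+rect(6,100,-20,20,30)+[((6,-20,30),(6,-20,76)),((6,20,30),(6,20,76)),((6,-20,76),(6,20,76))]
overlay("scene",S,d,ex,(200,175,280,240),"o4.png")
```

```text
[485.4478  12.0353  -1.4978] rms px 0.221 36 med 0.089
[481.3979  11.1276  -1.4981] rms px 0.479 36 med 0.091
[484.4318  11.6788  -1.498 ] rms px 0.507 72 med 0.228
```

View pics/o4.png

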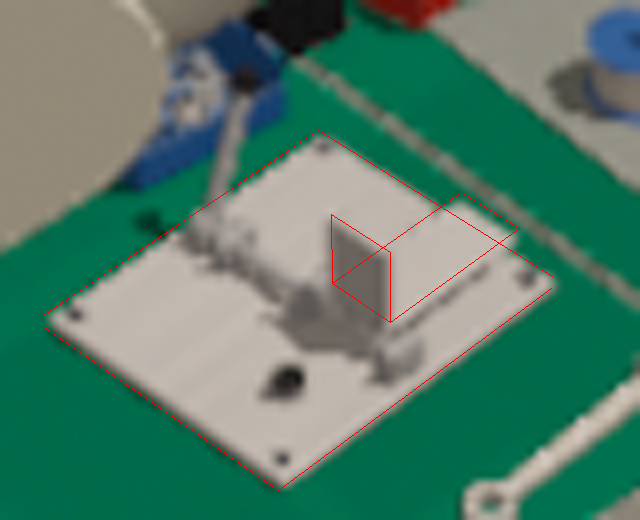

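Run:
```python
from fit import *
T=np.load("top.npy");S=np.load("scene.npy")
g=lambda a:a.sum(2)/3
far=((-43.5,24,50),(43.5,24,50)); near=((-43.5,-24,2),(43.5,-24,2)); right=((43.5,-24,50),(43.5,24,50)); 
nt=((-43.5,-24,50),(43.5,-24,50)); left=((-43.5,-24,50),(-43.5,24,50)); lb=((-43.5,-24,2),(-43.5,24,2))
c0=ray("top",[[330.2,202.2]],50)[0]; p0=[c0[0],c0[1],-1.9]; print(p0)
tp=[far,near,right]
a=fit({"top":g(T)},{"top":tp},p0,w=3)
# scene: silhouettes
sc=[far,((43.5,24,2),(43.5,24,50)),near]
r=(T[:,:,1]/(T.sum(2)+1))
allb=[far,near,right,nt,left,lb]+[((sx*43.5,sy*24,2),(sx*43.5,sy*24,50)) for sx in(-1,1) for sy in (-1,1)]
overlay("top",T,a,allb,(305,180,365,225),"o5.png",12); overlay("scene",S,a,allb,(285,155,325,190),"o6.png",18)
```

```text
[np.float64(505.74706350750455), np.float64(-323.10371244047553), -1.9]
[ 508.9684 -320.8352   -1.9085] rms px 0.339 27 med 0.215
```

View pics/o5.png

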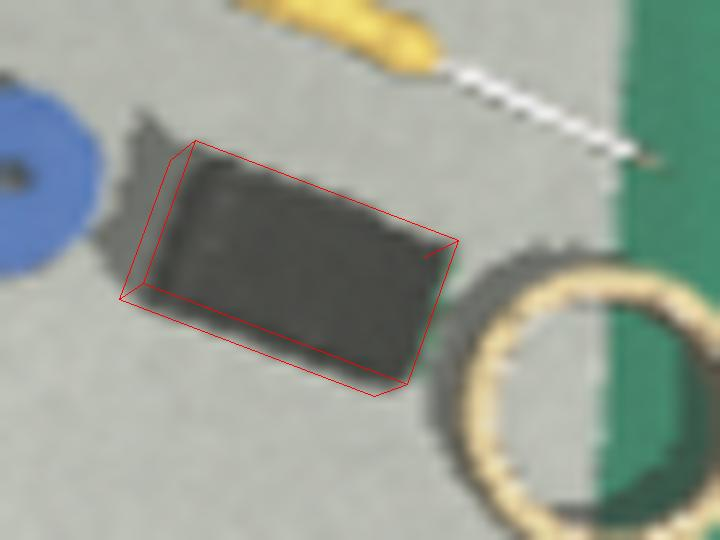

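View pics/o6.png

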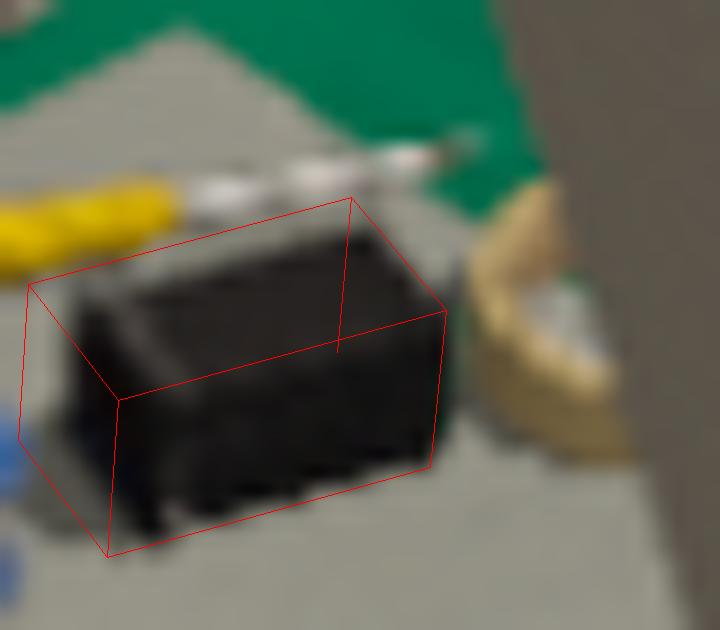

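Run:
```python
from h import *
T=np.load("top.npy");S=np.load("scene.npy")
def enh(a,box,s):
    x0,y0,x1,y1=box; c=a[y0:y1,x0:x1,::-1]; c=np.clip((c/160)**.6*255,0,255).astype(np.uint8); return cv2.resize(c,None,fx=s,fy=s,interpolation=cv2.INTER_NEAREST)
a=enh(T,(312,186,352,216),20); cv2.imwrite("pics/f1.png",a)
a=enh(S,(285,155,325,185),20); cv2.imwrite("pics/f2.png",a)
```

```text
(no output)
```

View pics/f1.png

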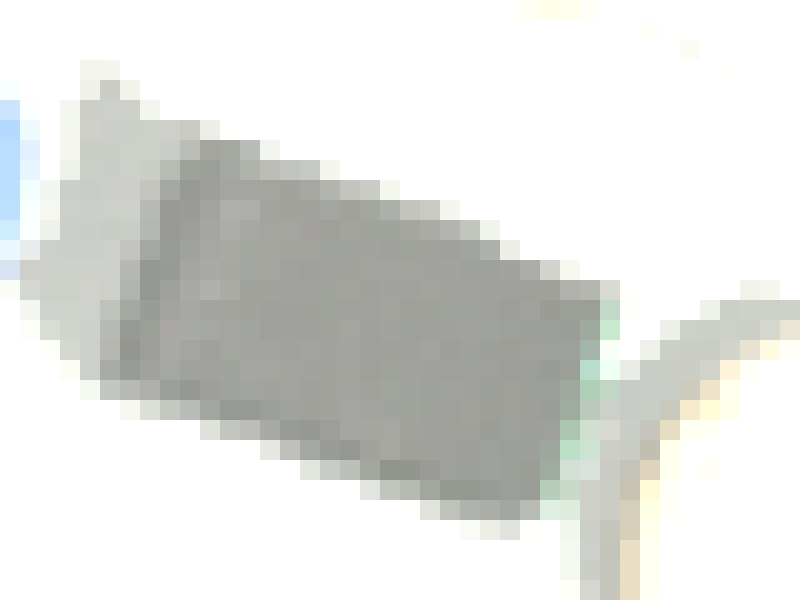

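View pics/f2.png

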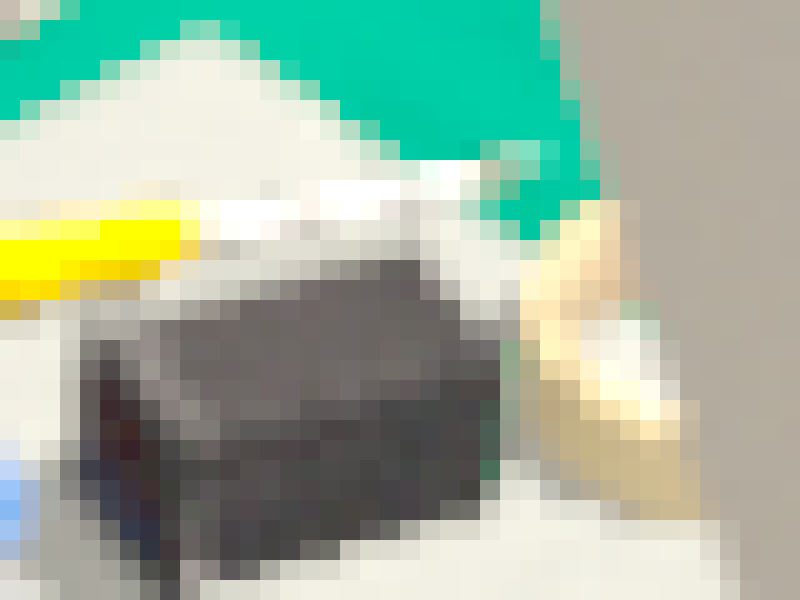

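Run:
```python
from fit import *
T=np.load("top.npy");S=np.load("scene.npy")
g=lambda a:a.sum(2)/3
m=lambda h,zt,zb,x0,x1:[((x0,h,zt),(x1,h,zt)),((x0,-h,zb),(x1,-h,zb)),((43.5,-h,zt),(43.5,h,zt))]
b0=ray("top",[[320.4,198.5]],50)[0]; print("bezel",b0)
for h in (21,22,23,24):
    zt,zb=26+h,26-h
    a=fit({"top":g(T)},{"top":m(h,zt,zb,-30,38)[:2]+[((-43.5,-24,50),(-43.5,24,50))]},[b0[0]+43.5*np.cos(-1.908),b0[1]+43.5*np.sin(-1.908),-1.908],w=2)
h=22;p=a
for dx in (0,):
  allb=rect(-43.5,43.5,-24,24,50)+rect(-43.5,43.5,-24,24,2)+[((sx*43.5,sy*24,2),(sx*43.5,sy*24,50)) for sx in(-1,1) for sy in (-1,1)]
  overlay("top",T,p,allb,(312,180,352,215),"o5.png",10); overlay("scene",S,p,allb,(285,155,325,190),"o6.png",10)
  import subprocess
a=cv2.imread("pics/o5.png");b=cv2.imread("pics/o6.png");cv2.imwrite("pics/o7.png",np.hstack([a,b]))
```

```text
bezel [ 518.50850052 -286.3900781    50.        ]
[ 508.7571 -321.6952   -1.9213] rms px 0.477 26 med 0.383
[ 508.7503 -321.704    -1.9216] rms px 0.289 26 med 0.171
[ 508.899  -321.7029   -1.9109] rms px 0.218 26 med 0.085
[ 509.0019 -321.6315   -1.9015] rms px 0.36 26 med 0.254
```

View pics/o7.png

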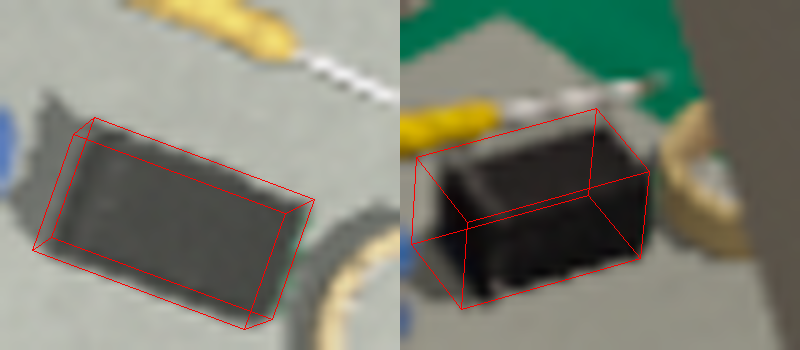

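Run:
```python
from h import *
T=np.load("top.npy");S=np.load("scene.npy")
def enh(a,box,s,k=220,gm=.7):
    x0,y0,x1,y1=box; c=a[y0:y1,x0:x1,::-1]; c=np.clip((c/k)**gm*255,0,255).astype(np.uint8); return cv2.resize(c,None,fx=s,fy=s,interpolation=cv2.INTER_NEAREST)
cv2.imwrite("pics/g1.png",enh(T,(140,165,188,233),8.8)); cv2.imwrite("pics/g2.png",enh(S,(148,220,206,280),10))
```

```text
(no output)
```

View pics/g1.png

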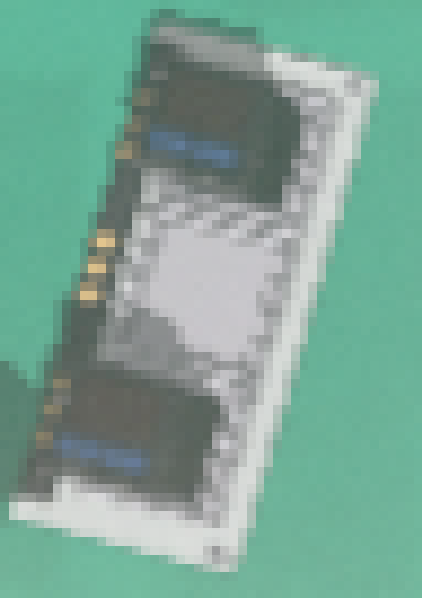

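View pics/g2.png

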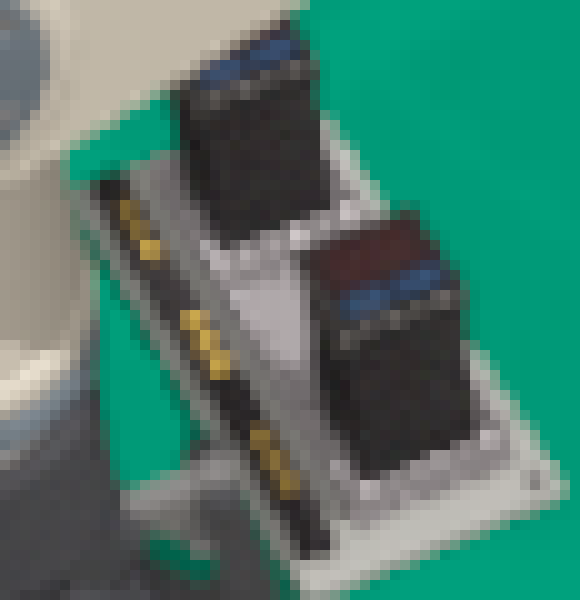

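Run:
```python
from fit import *
T=np.load("top.npy");S=np.load("scene.npy")
def yel(a,box):
    x0,y0,x1,y1=box; c=a[y0:y1,x0:x1]; w=np.clip(np.minimum(c[:,:,0],c[:,:,1])-c[:,:,2]-25,0,None)*(c[:,:,0]>c[:,:,1]); 
    ys,xs=np.mgrid[y0:y1,x0:x1]; return w,xs,ys
res={}
for n,a,boxes in (("top",T,[(150,170,157,184),(147,190,154,202),(143,206,149,218)]),("scene",S,[(158,238,165,248),(165,249,173,260),(172,261,180,272)])):
    res[n]=[]
    for b in boxes:
        w,xs,ys=yel(a,b); u=(w*xs).sum()/w.sum();v=(w*ys).sum()/w.sum(); res[n].append((u,v)); print(n,round(u,2),round(v,2),w.sum().round(), ray(n,[[u,v]],25)[0].round(1))
def tri(u1,u2):
    A=[]
    def P(n):
        K,Rm,t=cam(n); return K@np.c_[Rm.T,-Rm.T@t]
    X=cv2.triangulatePoints(P("top"),P("scene"),np.array(u1).reshape(2,1),np.array(u2).reshape(2,1)); return (X[:3]/X[3]).ravel()
for i in range(3): print(tri(res["top"][i],res["scene"][i]).round(1))
```

```text
top nan nan 0.0 [nan nan nan]
top 150.45 194.87 164.0 [515.7 352.   25. ]
top nan nan 0.0 [nan nan nan]
scene 162.02 243.77 192.0 [567.8 340.4  25. ]
scene 168.2 253.73 507.0 [511.9 352.1  25. ]
scene 174.87 265.41 93.0 [450.6 366.8  25. ]
[nan nan nan]
[514.8 351.5  22.5]
[nan nan nan]<stdin>:10: RuntimeWarning: invalid value encountered in scalar divide
```

```bash
cat >> fit.py <<'E'
def rectify(n,a,p,z,x0,x1,y0,y1,s=4):
    xs=np.arange(x0,x1,1/s); ys=np.arange(y1,y0,-1/s); X,Y=np.meshgrid(xs,ys)
    uv=proj(n,pose(p,np.c_[X.ravel(),Y.ravel(),np.full(X.size,z)])).astype(np.float32)
    return cv2.remap(a.astype(np.float32),uv[:,0].reshape(X.shape),uv[:,1].reshape(X.shape),cv2.INTER_CUBIC)
E
python3 - <<'E'
from fit import *
T=np.load("top.npy");S=np.load("scene.npy")
f=lambda a:a[:,:,0]-a[:,:,1]
# yaw from plate -y edge
for n,a in(("top",T),("scene",S)):
    for z in (0,8):
        seg={n:[((-60,-40,z),(60,-40,z))]}
        for y0 in (300,304,308):
          pass
        p=fit({n:f(a)},{n:seg[n]},[503.2,306.1,-.2216],w=4,fixed=(0,))
p=[503.2,306.1,-.2216]
for n,a in(("top",T),("scene",S)):
    for z in (8,26):
        r=rectify(n,a,p,z,-120,120,-60,70,3.3); r=np.clip(r,0,255).astype(np.uint8)[:,:,::-1].copy()
        for x in (-32,0,32): cv2.line(r,(int((x+120)*3.3),0),(int((x+120)*3.3),12),(0,0,255),1)
        for y in (-31,0,31,40,54): cv2.line(r,(0,int((70-y)*3.3)),(12,int((70-y)*3.3)),(0,0,255),1)
        cv2.imwrite(f"pics/r_{n}{z}.png",r)
E
```

```text
[ 5.032000e+02  3.049785e+02 -2.299000e-01] rms px 0.037 9 med 0.024
[ 5.032000e+02  3.030659e+02 -2.313000e-01] rms px 0.043 9 med 0.026
[ 5.032000e+02  2.966708e+02 -3.260000e-01] rms px 1.013 9 med 0.588
[ 5.03200e+02  2.97847e+02 -3.27000e-01] rms px 1.041 9 med 0.392
```

View pics/r_top8.png

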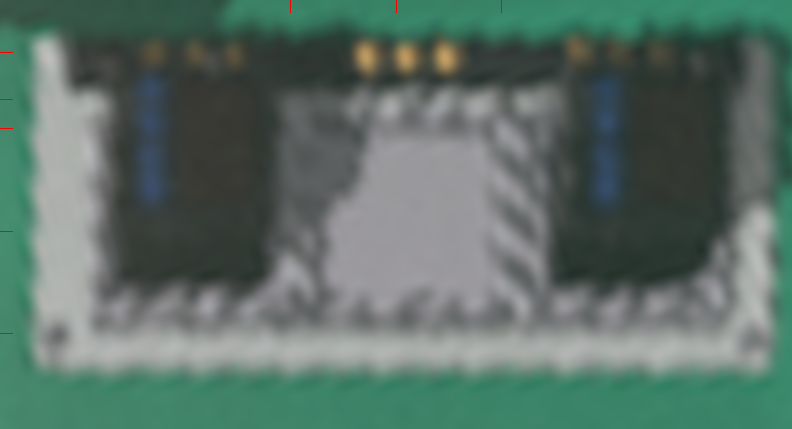

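View pics/r_scene26.png

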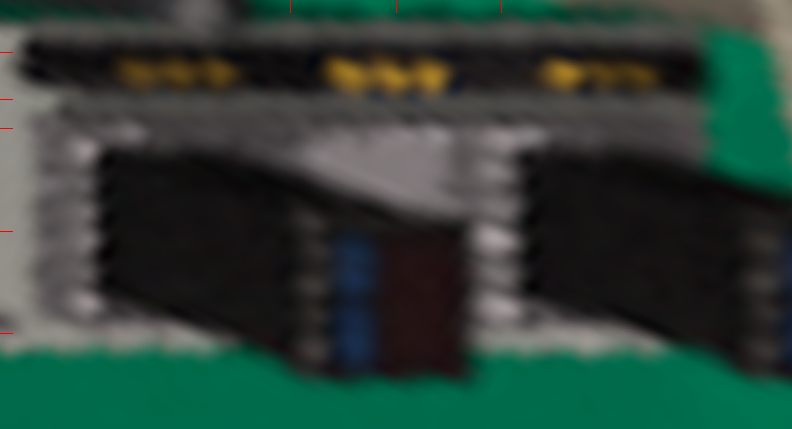

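```bash
cat > mv.py <<'E'
from h import *
def plan(xyz,yaw,vmax=38.,wmax=.12,pitchroll=None,dirn=None,ncall=1,n_rows=None):
    """print rows from present pose toward target (tool down, given yaw). dirn: +1/-1 forces the yaw turning sense"""
    s=status.sense(); p=s["eef_pos"]; R0=R.from_euler('xyz',s["tcp_rot"]); y0=s["tcp_rot"][2]
    dy=(yaw-y0+np.pi)%(2*np.pi)-np.pi
    if dirn and dy*dirn<-.05: dy+=2*np.pi*dirn
    d=np.array(xyz,float)-p; N=max(np.linalg.norm(d)/vmax,abs(dy)/wmax,1); 
    print("clock",s["clock"].__round__(2) if hasattr(s["clock"],'__round__') else s["clock"],"pos",p.round(1),"rot",s["tcp_rot"].round(3),"q",s["qpos"].round(2),"F",s["contact_force"].round(1),"open",round(float(s["opening"]),3),"rows needed",round(N,1))
    rows=[]
    for i in range(1,6):
        f=min(i/N,1); Rt=R.from_euler('xyz',[np.pi,0,y0+f*dy]); t=R0.inv().apply(d*f)/1000; rv=(R0.inv()*Rt).as_rotvec()
        # keep rotvec small sign
        rows.append([[round(float(v),4) for v in t],[round(float(v),3) for v in rv]])
    for r in rows: print(r)
E
python3 -c "
from mv import *
plan([480,-100,230],2.80,dirn=-1)"
```

```text
clock 1.1 pos [230.5 580.9 253.3] rot [-3.142  0.     1.193] q [ 1.19  0.35  1.63  0.    1.16 -0.  ] F [-0.2 -0.5 -0.2] open 0.999 rows needed 39.0
[[-0.0139, 0.0124, 0.0006], [0.0, 0.0, 0.12]]
[[-0.0278, 0.0248, 0.0012], [0.0, 0.0, 0.24]]
[[-0.0416, 0.0372, 0.0018], [0.0, 0.0, 0.36]]
[[-0.0555, 0.0496, 0.0024], [0.0, 0.0, 0.48]]
[[-0.0694, 0.062, 0.003], [0.0, 0.0, 0.6]]
```

send_rows(plan=[[[-0.014,0.0125,0],[0,0,0.12],1],[[-0.028,0.025,0],[0,0,0.24],1],[[-0.042,0.037,0],[0,0,0.36],1],[[-0.056,0.05,0],[0,0,0.48],1],[[-0.07,0.062,0],[0,0,0.6],1]])

```text
clock: 1.52
eef_pos: [262.6, 492.2, 253.3]
tcp_rot: [3.142, -0.0, 0.587]
contact_force: [0.0, 0.0, -0.0]
opening: 1.002
```

```bash
python3 -c "
from mv import *
plan([480,-100,230],2.80,dirn=-1)"
```

```text
clock 1.52 pos [262.6 492.2 253.3] rot [ 3.142 -0.     0.587] q [ 1.08  0.25  1.78 -0.    1.11  0.49] F [ 0.  0. -0.] open 1.002 rows needed 33.9
[[-0.0043, 0.0181, 0.0007], [0.0, -0.0, 0.12]]
[[-0.0087, 0.0362, 0.0014], [-0.0, -0.0, 0.24]]
[[-0.013, 0.0543, 0.0021], [-0.0, -0.0, 0.36]]
[[-0.0173, 0.0723, 0.0027], [-0.0, -0.0, 0.48]]
[[-0.0217, 0.0904, 0.0034], [-0.0, -0.0, 0.6]]
```

```bash
cat >> mv.py <<'E'
def chain(xyz,yaw,vmax=38.,wmax=.12,dirn=None,calls=6):
    s=status.sense(); p=s["eef_pos"]; y0=s["tcp_rot"][2]; dy=(yaw-y0+np.pi)%(2*np.pi)-np.pi
    if dirn and dy*dirn<-.05: dy+=2*np.pi*dirn
    d=np.array(xyz,float)-p; N=max(np.linalg.norm(d)/vmax,abs(dy)/wmax,1); print(p.round(1),y0.round(3),"rows",round(N,1))
    for c in range(calls):
        f0=min(c*5/N,1); yy=y0+f0*dy; R0=R.from_euler('xyz',[np.pi,0,yy])
        if f0>=1: break
        print("[",end="")
        for i in range(1,6):
            f=min((c*5+i)/N,1)-f0; t=R0.inv().apply(d*f)/1000; print([[round(float(v),4) for v in t],[0,0,round(float(-f*dy),3)],'J'],end=", " if i<5 else "]\n")
E
python3 -c "
from mv import *
chain([470,-180,230],2.80,dirn=-1,calls=7)"
```

```text
[262.6 492.2 253.3] 0.587 rows 33.9
[[[-0.0059, 0.0199, 0.0007], [0, 0, 0.12], 'J'], [[-0.0118, 0.0398, 0.0014], [0, 0, 0.24], 'J'], [[-0.0177, 0.0597, 0.0021], [0, 0, 0.36], 'J'], [[-0.0236, 0.0795, 0.0027], [0, 0, 0.48], 'J'], [[-0.0294, 0.0994, 0.0034], [0, 0, 0.6], 'J']]
[[[0.0064, 0.0197, 0.0007], [0, 0, 0.12], 'J'], [[0.0127, 0.0395, 0.0014], [0, 0, 0.24], 'J'], [[0.0191, 0.0592, 0.0021], [0, 0, 0.36], 'J'], [[0.0255, 0.0789, 0.0027], [0, 0, 0.48], 'J'], [[0.0318, 0.0987, 0.0034], [0, 0, 0.6], 'J']]
[[[0.0164, 0.0127, 0.0007], [0, 0, 0.12], 'J'], [[0.0328, 0.0254, 0.0014], [0, 0, 0.24], 'J'], [[0.0492, 0.0381, 0.0021], [0, 0, 0.36], 'J'], [[0.0656, 0.0508, 0.0027], [0, 0, 0.48], 'J'], [[0.082, 0.0635, 0.0034], [0, 0, 0.6], 'J']]
[[[0.0207, 0.0012, 0.0007], [0, 0, 0.12], 'J'], [[0.0414, 0.0024, 0.0014], [0, 0, 0.24], 'J'], [[0.0621, 0.0037, 0.0021], [0, 0, 0.36], 'J'], [[0.0828, 0.0049, 0.0027], [0, 0, 0.48], 'J'], [[0.1035, 0.0061, 0.0034], [0, 0, 0.6], 'J']]
[[[0.0178, -0.0107, 0.0007], [0, 0, 0.12], 'J'], [[0.0355, -0.0214, 0.0014], [0, 0, 0.24], 'J'], [[0.0533, -0.0321, 0.0021], [0, 0, 0.36], 'J'], [[0.0711, -0.0427, 0.0027], [0, 0, 0.48], 'J'], [[0.0889, -0.0534, 0.0034], [0, 0, 0.6], 'J']]
[[[0.0086, -0.0189, 0.0007], [0, 0, 0.12], 'J'], [[0.0173, -0.0377, 0.0014], [0, 0, 0.24], 'J'], [[0.0259, -0.0566, 0.0021], [0, 0, 0.36], 'J'], [[0.0345, -0.0754, 0.0027], [0, 0, 0.48], 'J'], [[0.0432, -0.0943, 0.0034], [0, 0, 0.6], 'J']]
[[[-0.0035, -0.0204, 0.0007], [0, 0, 0.12], 'J'], [[-0.007, -0.0409, 0.0014], [0, 0, 0.24], 'J'], [[-0.0106, -0.0613, 0.0021], [0, 0, 0.36], 'J'], [[-0.0138, -0.0801, 0.0027], [0, 0, 0.47], 'J'], [[-0.0138, -0.0801, 0.0027], [0, 0, 0.47], 'J']]
```

send_rows(plan=[[[-0.006,0.02,0.001],[0,0,0.12],1],[[-0.012,0.04,0.0015],[0,0,0.24],1],[[-0.018,0.06,0.002],[0,0,0.36],1],[[-0.024,0.08,0.003],[0,0,0.48],1],[[-0.03,0.1,0.0035],[0,0,0.6],1]])

```text
clock: 1.93
eef_pos: [293.2, 391.3, 249.8]
tcp_rot: [-3.141, -0.0, -0.019]
contact_force: [-0.0, -0.3, 0.9]
opening: 1.0
```

send_rows(plan=[[[0.0065,0.02,0.001],[0,0,0.12],1],[[0.013,0.04,0.0015],[0,0,0.24],1],[[0.019,0.06,0.002],[0,0,0.36],1],[[0.0255,0.08,0.003],[0,0,0.48],1],[[0.032,0.1,0.0035],[0,0,0.6],1]])

```text
clock: 2.35
eef_pos: [323.5, 289.8, 246.4]
tcp_rot: [-3.141, -0.0, -0.624]
contact_force: [0.8, 0.6, -0.5]
opening: 1.002
```

send_rows(plan=[[[0.0165,0.013,0.001],[0,0,0.12],1],[[0.033,0.0255,0.0015],[0,0,0.24],1],[[0.049,0.038,0.002],[0,0,0.36],1],[[0.0655,0.051,0.003],[0,0,0.48],1],[[0.082,0.0635,0.0035],[0,0,0.6],1]])

```text
clock: 2.77
eef_pos: [353.0, 189.4, 243.0]
tcp_rot: [-3.14, 0.0, -1.23]
contact_force: [-0.3, -0.8, 1.0]
opening: 0.999
```

send_rows(plan=[[[0.021,0.001,0.001],[0,0,0.12],1],[[0.041,0.0025,0.0015],[0,0,0.24],1],[[0.062,0.0035,0.002],[0,0,0.36],1],[[0.083,0.005,0.003],[0,0,0.48],1],[[0.1035,0.006,0.0035],[0,0,0.6],1]])

```text
clock: 3.18
eef_pos: [382.1, 88.8, 239.6]
tcp_rot: [-3.14, 0.001, -1.836]
contact_force: [1.1, -0.6, 0.3]
opening: 0.999
```

```bash
python3 -c "
from mv import *
plan([507.6,-325.5,130],2.80,dirn=-1)
chain([507.6,-325.5,130],2.80,dirn=-1,calls=7)"
```

```text
clock 3.18 pos [382.1  88.8 239.6] rot [-3.140e+00  1.000e-03 -1.836e+00] q [ 0.22 -0.01  2.11  0.    1.04  2.06] F [ 1.1 -0.6  0.3] open 0.999 rows needed 13.7
[[0.0267, -0.0167, 0.008], [-0.001, 0.001, 0.12]]
[[0.0535, -0.0334, 0.016], [-0.001, 0.001, 0.24]]
[[0.0802, -0.0502, 0.0239], [-0.001, 0.001, 0.36]]
[[0.107, -0.0669, 0.0319], [-0.001, 0.001, 0.48]]
[[0.1337, -0.0836, 0.0399], [-0.001, 0.001, 0.6]]
[382.1  88.8 239.6] -1.836 rows 13.7
[[[0.0267, -0.0167, 0.008], [0, 0, 0.12], 'J'], [[0.0535, -0.0335, 0.016], [0, 0, 0.24], 'J'], [[0.0802, -0.0502, 0.024], [0, 0, 0.36], 'J'], [[0.1069, -0.0669, 0.0319], [0, 0, 0.48], 'J'], [[0.1336, -0.0837, 0.0399], [0, 0, 0.6], 'J']]
[[[0.0126, -0.0289, 0.008], [0, 0, 0.12], 'J'], [[0.0252, -0.0578, 0.016], [0, 0, 0.24], 'J'], [[0.0378, -0.0867, 0.024], [0, 0, 0.36], 'J'], [[0.0505, -0.1156, 0.0319], [0, 0, 0.48], 'J'], [[0.0631, -0.1445, 0.0399], [0, 0, 0.6], 'J']]
[[[-0.0059, -0.031, 0.008], [0, 0, 0.12], 'J'], [[-0.0118, -0.062, 0.016], [0, 0, 0.24], 'J'], [[-0.0177, -0.0929, 0.024], [0, 0, 0.36], 'J'], [[-0.022, -0.1154, 0.0298], [0, 0, 0.447], 'J'], [[-0.022, -0.1154, 0.0298], [0, 0, 0.447], 'J']]
```

send_rows(plan=[[[0.027,-0.017,0.008],[0,0,0.12],1],[[0.0535,-0.0335,0.016],[0,0,0.24],1],[[0.08,-0.05,0.024],[0,0,0.36],1],[[0.107,-0.067,0.032],[0,0,0.48],1],[[0.134,-0.084,0.04],[0,0,0.6],1]])

```text
clock: 3.6
eef_pos: [428.4, -64.2, 199.4]
tcp_rot: [-3.141, 0.002, -2.442]
contact_force: [0.9, 0.5, 0.3]
opening: 0.996
```

send_rows(plan=[[[0.0125,-0.029,0.008],[0,0,0.12],1],[[0.025,-0.058,0.016],[0,0,0.24],1],[[0.038,-0.087,0.024],[0,0,0.36],1],[[0.05,-0.1155,0.032],[0,0,0.48],1],[[0.063,-0.1445,0.04],[0,0,0.6],1]])

```text
clock: 4.02
eef_pos: [473.7, -217.0, 159.2]
tcp_rot: [3.141, 0.003, -3.048]
contact_force: [0.1, 1.8, 0.4]
opening: 1.0
```

```bash
python3 -c "
from mv import *
plan([507.6,-325.5,130],2.80,dirn=-1)"
```

```text
clock 4.02 pos [ 473.7 -217.   159.2] rot [ 3.141e+00  3.000e-03 -3.048e+00] q [-0.43  0.31  1.94  0.    0.89  2.61] F [0.1 1.8 0.4] open 1.0 rows needed 3.6
[[-0.0065, -0.0307, 0.0081], [0.0, 0.003, 0.12]]
[[-0.013, -0.0614, 0.0161], [0.001, 0.003, 0.24]]
[[-0.0195, -0.0921, 0.0242], [0.001, 0.003, 0.36]]
[[-0.0236, -0.1112, 0.0292], [0.001, 0.003, 0.435]]
[[-0.0236, -0.1112, 0.0292], [0.001, 0.003, 0.435]]
```

send_rows(plan=[[[-0.0065,-0.031,0.008],[0,0,0.12],1],[[-0.013,-0.0615,0.016],[0,0,0.24],1],[[-0.0195,-0.092,0.024],[0,0.002,0.36],1],[[-0.0235,-0.111,0.029],[0.001,0.003,0.435],1],[[-0.0235,-0.111,0.029],[0.001,0.003,0.435],1]])

```text
clock: 4.43
eef_pos: [508.3, -328.7, 129.2]
tcp_rot: [-3.14, 0.0, 2.793]
contact_force: [0.0, 0.1, 1.2]
opening: 1.001
```

```bash
python3 -c "
from mv import *
plan([507.6,-325.5,30],2.80)
im=crop('top',300,165,380,225,'h1.png'); im=viewer.grab_frame('scene'); crop('scene',265,120,345,200,'h2.png',im)
a=cv2.imread('pics/h1.png');b=cv2.imread('pics/h2.png')
a=cv2.resize(a,(400,300));b=cv2.resize(b,(400,400)); cv2.imwrite('pics/h3.png',np.hstack([cv2.copyMakeBorder(a,0,100,0,0,0),b]))
"
```

```text
clock 4.43 pos [ 508.3 -328.7  129.2] rot [-3.14   0.     2.793] q [-0.58  0.46  1.78 -0.    0.9   2.91] F [0.  0.1 1.2] open 1.001 rows needed 2.6
[[0.0007, 0.0011, 0.038], [-0.001, 0.0, -0.003]]
[[0.0014, 0.0022, 0.076], [-0.001, 0.0, -0.005]]
[[0.0018, 0.0029, 0.0991], [-0.001, 0.0, -0.007]]
[[0.0018, 0.0029, 0.0991], [-0.001, 0.0, -0.007]]
[[0.0018, 0.0029, 0.0991], [-0.001, 0.0, -0.007]]
```

View pics/h3.png

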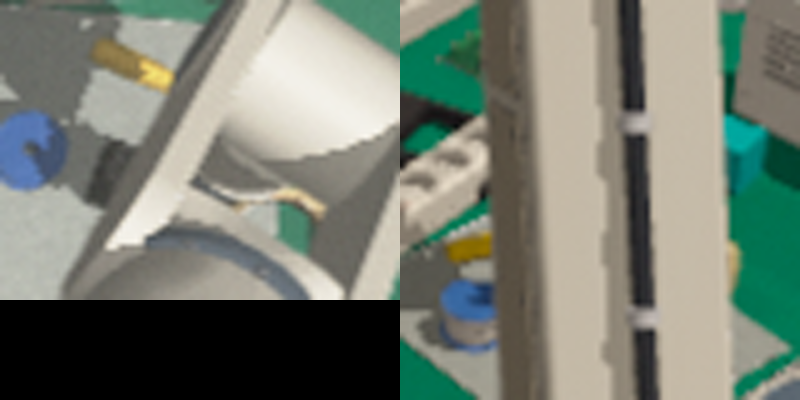

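Both views of the target are now blocked by the arm (only the spool and the screwdriver handle show), so I'll descend on the measured pose and watch the force.

send_rows(plan=[[[0.001,0.001,0.025],[0,0,-0.003],1],[[0.0015,0.002,0.05],[0,0,-0.007],1],[[0.002,0.003,0.075],[-0.001,0,-0.007],1],[[0.002,0.003,0.09],[-0.001,0,-0.007],1],[[0.002,0.003,0.1],[-0.001,0,-0.007],1]])

```text
clock: 4.95
eef_pos: [505.1, -320.3, 28.3]
tcp_rot: [3.14, -0.004, 2.809]
contact_force: [0.1, -0.8, -0.0]
opening: 1.0
```

send_rows(plan=[[[0,0,0],[0,0,0],0.4],[[0,0,0],[0,0,0],-0.2],[[0,0,0],[0,0,0],-0.6],[[0,0,0],[0,0,0],-1],[[0,0,0],[0,0,0],-1]], squeeze=35)

```text
clock: 5.37
eef_pos: [505.8, -320.6, 29.6]
tcp_rot: [3.14, -0.002, 2.809]
contact_force: [-0.1, 1.2, 5.2]
opening: 0.556
```

```bash
python3 -c "
from mv import *
plan([507.6,-325.5,30],2.80)"
```

```text
clock 5.37 pos [ 505.8 -320.6   29.6] rot [ 3.140e+00 -2.000e-03  2.809e+00] q [-0.57  0.6   1.83  0.    0.71  2.9 ] F [-0.1  1.2  5.2] open 0.556 rows needed 1
[[-0.0033, -0.0041, -0.0005], [0.001, -0.002, 0.009]]
[[-0.0033, -0.0041, -0.0005], [0.001, -0.002, 0.009]]
[[-0.0033, -0.0041, -0.0005], [0.001, -0.002, 0.009]]
[[-0.0033, -0.0041, -0.0005], [0.001, -0.002, 0.009]]
[[-0.0033, -0.0041, -0.0005], [0.001, -0.002, 0.009]]
```

send_rows(plan=[[[0,0,0],[0,0,0],-1],[[0,0,0],[0,0,0],-1],[[0,0,-0.01],[0,0,0],-1],[[0,0,-0.03],[0,0,0],-1],[[0,0,-0.06],[0,0,0],-1]])

```text
clock: 5.78
eef_pos: [504.3, -319.7, 88.5]
tcp_rot: [3.139, -0.006, 2.809]
contact_force: [0.1, -0.0, -0.5]
opening: 0.56
```

send_rows(plan=[[[0,0,-0.03],[0,0,0],-1],[[0,0,-0.06],[0,0,0],-1],[[0,0,-0.09],[0,0,0],-1],[[0,0,-0.11],[0,0,0],-1],[[0,0,-0.12],[0,0,0],-1]])

```text
clock: 6.2
eef_pos: [505.9, -321.0, 212.5]
tcp_rot: [3.14, -0.002, 2.809]
contact_force: [-0.1, -0.2, -1.7]
opening: 0.557
```

```bash
python3 -c "
from mv import *
s=status.sense();print(s['contact_force'],s['opening'])
yaw=2.8037+1.6436+1.911-2*np.pi
print(yaw)
chain([480,-150,200],yaw,dirn=1,calls=8)"
```

```text
[-0.08942522 -0.1560493  -1.67642734] 0.5566385582579271
0.07511469282041361
[ 505.9 -321.   212.5] 2.809 rows 29.6
[[[0.0027, 0.0052, 0.0004], [0, 0, -0.12], 'J'], [[0.0054, 0.0104, 0.0008], [0, 0, -0.24], 'J'], [[0.0081, 0.0155, 0.0013], [0, 0, -0.36], 'J'], [[0.0109, 0.0207, 0.0017], [0, 0, -0.48], 'J'], [[0.0136, 0.0259, 0.0021], [0, 0, -0.6], 'J']]
[[[-0.0007, 0.0058, 0.0004], [0, 0, -0.12], 'J'], [[-0.0014, 0.0116, 0.0008], [0, 0, -0.24], 'J'], [[-0.0021, 0.0174, 0.0013], [0, 0, -0.36], 'J'], [[-0.0027, 0.0232, 0.0017], [0, 0, -0.48], 'J'], [[-0.0034, 0.029, 0.0021], [0, 0, -0.6], 'J']]
[[[-0.0038, 0.0044, 0.0004], [0, 0, -0.12], 'J'], [[-0.0077, 0.0088, 0.0008], [0, 0, -0.24], 'J'], [[-0.0115, 0.0132, 0.0013], [0, 0, -0.36], 'J'], [[-0.0154, 0.0176, 0.0017], [0, 0, -0.48], 'J'], [[-0.0192, 0.022, 0.0021], [0, 0, -0.6], 'J']]
[[[-0.0057, 0.0015, 0.0004], [0, 0, -0.12], 'J'], [[-0.0113, 0.0029, 0.0008], [0, 0, -0.24], 'J'], [[-0.017, 0.0044, 0.0013], [0, 0, -0.36], 'J'], [[-0.0226, 0.0059, 0.0017], [0, 0, -0.48], 'J'], [[-0.0283, 0.0073, 0.0021], [0, 0, -0.6], 'J']]
[[[-0.0055, -0.002, 0.0004], [0, 0, -0.12], 'J'], [[-0.011, -0.004, 0.0008], [0, 0, -0.24], 'J'], [[-0.0165, -0.006, 0.0013], [0, 0, -0.36], 'J'], [[-0.022, -0.0079, 0.0017], [0, 0, -0.48], 'J'], [[-0.0275, -0.0099, 0.0021], [0, 0, -0.6], 'J']]
[[[-0.0034, -0.0047, 0.0004], [0, 0, -0.12], 'J'], [[-0.0068, -0.0095, 0.0008], [0, 0, -0.24], 'J'], [[-0.0103, -0.0142, 0.0013], [0, 0, -0.36], 'J'], [[-0.0137, -0.019, 0.0017], [0, 0, -0.48], 'J'], [[-0.0156, -0.0217, 0.0019], [0, 0, -0.549], 'J']]
```

send_rows(plan=[[[0.0025,0.005,0],[0,0,-0.12],-1],[[0.0055,0.0105,0.001],[0,0,-0.24],-1],[[0.008,0.0155,0.001],[0,0,-0.36],-1],[[0.011,0.0205,0.0015],[0,0,-0.48],-1],[[0.0135,0.026,0.002],[0,0,-0.6],-1]])

```text
clock: 6.62
eef_pos: [501.0, -291.5, 210.0]
tcp_rot: [3.139, -0.002, -2.868]
contact_force: [0.2, 1.1, -1.5]
opening: 0.556
```

send_rows(plan=[[[-0.0005,0.006,0],[0,0,-0.12],-1],[[-0.0015,0.0115,0.001],[0,0,-0.24],-1],[[-0.002,0.0175,0.001],[0,0,-0.36],-1],[[-0.0025,0.023,0.0015],[0,0,-0.48],-1],[[-0.0035,0.029,0.002],[0,0,-0.6],-1]])

```text
clock: 7.03
eef_pos: [495.8, -262.2, 207.5]
tcp_rot: [3.137, 0.0, -2.262]
contact_force: [-0.4, -0.2, -2.2]
opening: 0.561
```

send_rows(plan=[[[-0.004,0.0045,0],[0,0,-0.12],-1],[[-0.0075,0.009,0.001],[0,0,-0.24],-1],[[-0.0115,0.013,0.001],[0,0,-0.36],-1],[[-0.0155,0.0175,0.0015],[0,0,-0.48],-1],[[-0.019,0.022,0.002],[0,0,-0.6],-1]])

```text
clock: 7.45
eef_pos: [490.4, -233.0, 205.1]
tcp_rot: [3.137, 0.003, -1.656]
contact_force: [-0.8, 0.5, -1.7]
opening: 0.559
```

send_rows(plan=[[[-0.0055,0.0015,0],[0,0,-0.12],-1],[[-0.0115,0.003,0.001],[0,0,-0.24],-1],[[-0.017,0.0045,0.001],[0,0,-0.36],-1],[[-0.0225,0.006,0.0015],[0,0,-0.48],-1],[[-0.0285,0.0075,0.002],[0,0,-0.6],-1]])

```text
clock: 7.87
eef_pos: [484.7, -203.5, 202.7]
tcp_rot: [3.139, 0.006, -1.051]
contact_force: [0.4, -0.0, -0.9]
opening: 0.551
```

```bash
python3 -c "
from mv import *
from fit import pose
yaw=0.073
p=[483.5,11.7,-1.498]
c=pose(p,[[49.5+5,0,54]])[0]; print('seat+5',c)
c=pose(p,[[49.5+5+4.7,0,150]])[0]; print('tcp',c)
plan(c,yaw)
chain(c,yaw,dirn=1,calls=8)"
```

```text
seat+5 [487.46389666 -42.65565769  54.        ]
tcp [487.80573729 -47.34320982 150.        ]
clock 7.87 pos [ 484.7 -203.5  202.7] rot [ 3.139  0.006 -1.051] q [-0.4   0.26  1.89  0.    1.    0.65] F [ 0.4 -0.  -0.9] open 0.551 rows needed 9.4
[[-0.0143, -0.0086, 0.0057], [0.003, 0.007, -0.12]]
[[-0.0286, -0.0172, 0.0114], [0.002, 0.007, -0.24]]
[[-0.0428, -0.0258, 0.0171], [0.002, 0.007, -0.36]]
[[-0.0571, -0.0344, 0.0228], [0.001, 0.007, -0.48]]
[[-0.0714, -0.043, 0.0285], [0.001, 0.007, -0.6]]
[ 484.7 -203.5  202.7] -1.051 rows 9.4
[[[-0.0143, -0.0086, 0.0056], [0, 0, -0.12], 'J'], [[-0.0286, -0.0172, 0.0113], [0, 0, -0.24], 'J'], [[-0.0429, -0.0257, 0.0169], [0, 0, -0.36], 'J'], [[-0.0572, -0.0343, 0.0225], [0, 0, -0.48], 'J'], [[-0.0716, -0.0429, 0.0282], [0, 0, -0.6], 'J']]
[[[-0.007, -0.0152, 0.0056], [0, 0, -0.12], 'J'], [[-0.0139, -0.0303, 0.0113], [0, 0, -0.24], 'J'], [[-0.0209, -0.0455, 0.0169], [0, 0, -0.36], 'J'], [[-0.0279, -0.0606, 0.0225], [0, 0, -0.48], 'J'], [[-0.0304, -0.0662, 0.0246], [0, 0, -0.524], 'J']]
```

send_rows(plan=[[[-0.0145,-0.0085,0.0055],[0,0.003,-0.12],-1],[[-0.0285,-0.017,0.0115],[0,0.005,-0.24],-1],[[-0.043,-0.026,0.017],[0,0.005,-0.36],-1],[[-0.057,-0.0345,0.0225],[0,0.006,-0.48],-1],[[-0.0715,-0.043,0.028],[0,0.006,-0.6],-1]])

```text
clock: 8.28
eef_pos: [485.7, -119.2, 174.4]
tcp_rot: [3.141, 0.002, -0.445]
contact_force: [0.2, -0.1, -0.7]
opening: 0.559
```

send_rows(plan=[[[-0.007,-0.015,0.0055],[0,0,-0.12],-1],[[-0.014,-0.0305,0.0115],[0,0,-0.24],-1],[[-0.021,-0.0455,0.017],[0,0,-0.36],-1],[[-0.028,-0.0605,0.0225],[0,0,-0.48],-1],[[-0.0305,-0.066,0.0245],[0,0,-0.524],-1]])

```text
clock: 8.7
eef_pos: [485.4, -44.8, 148.8]
tcp_rot: [-3.14, 0.005, 0.087]
contact_force: [-0.2, 0.4, -1.1]
opening: 0.556
```

```bash
python3 -c "
from mv import *
from fit import pose
yaw=0.073
p=[483.5,11.7,-1.498]
c=pose(p,[[49.5+5+4.7,0,150]])[0]
plan(c,yaw)
for n in('top','scene'):
    im=viewer.grab_frame(n); uv=proj(n,[c])[0].astype(int); x,y=uv; crop(n,x-45,max(0,y-45),x+45,y+45,f'i_{n}.png',im,s=400/90)
a=cv2.imread('pics/i_top.png');b=cv2.imread('pics/i_scene.png');cv2.imwrite('pics/i3.png',np.hstack([a,b]))
"
```

```text
clock 8.7 pos [485.4 -44.8 148.8] rot [-3.14   0.005  0.087] q [-0.1   0.28  2.01  0.    0.85 -0.18] F [-0.2  0.4 -1.1] open 0.556 rows needed 1
[[0.0022, 0.0028, -0.0012], [-0.001, 0.005, 0.014]]
[[0.0022, 0.0028, -0.0012], [-0.001, 0.005, 0.014]]
[[0.0022, 0.0028, -0.0012], [-0.001, 0.005, 0.014]]
[[0.0022, 0.0028, -0.0012], [-0.001, 0.005, 0.014]]
[[0.0022, 0.0028, -0.0012], [-0.001, 0.005, 0.014]]
```

View pics/i3.png

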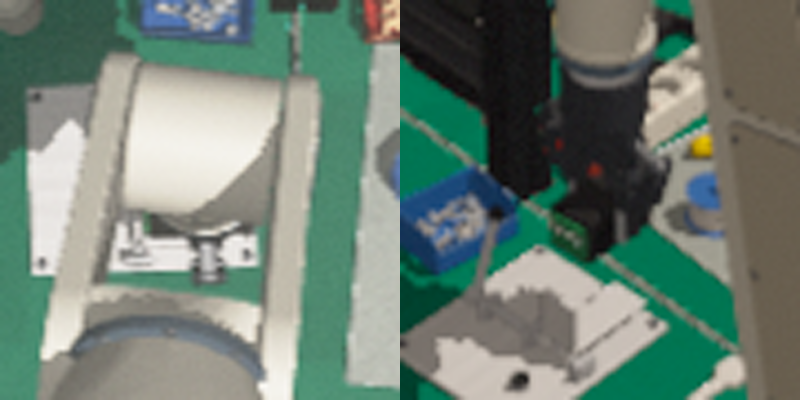

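The scene view shows the controller held with its green terminal end towards the foot plate (around px 570,230). I'll overlay the model to check the grip offset.

Run:
```python
from fit import *
s=status.sense(); im=viewer.grab_frame("scene"); t=s["eef_pos"]; 
# controller: centre 4.7 along its x from tcp; z: at grip tcp 29.6 and controller base 2 => base = tcp-27.6
yaw=s["tcp_rot"][2]+np.pi-np.pi/2   # ctrl y = tool x + pi ; ctrl x = y-90deg
cx=t[:2]+4.7*np.array([np.cos(yaw),np.sin(yaw)]); p=[cx[0],cx[1],yaw]; z0=t[2]-27.6
print(p,z0)
b=rect(-43.5,43.5,-24,24,z0)+rect(-43.5,43.5,-24,24,z0+48)+[((sx*43.5,sy*24,z0),(sx*43.5,sy*24,z0+48)) for sx in(-1,1) for sy in (-1,1)]
uv=proj("scene",[[cx[0],cx[1],z0+24]])[0].astype(int); x,y=uv
overlay("scene",im,p,b,(x-30,y-25,x+30,y+25),"j1.png",13)
```

```text
[np.float64(485.30197669785804), np.float64(-40.84076908927847), np.float64(1.6521415856644586)] 121.59727366077777
```

View pics/j1.png

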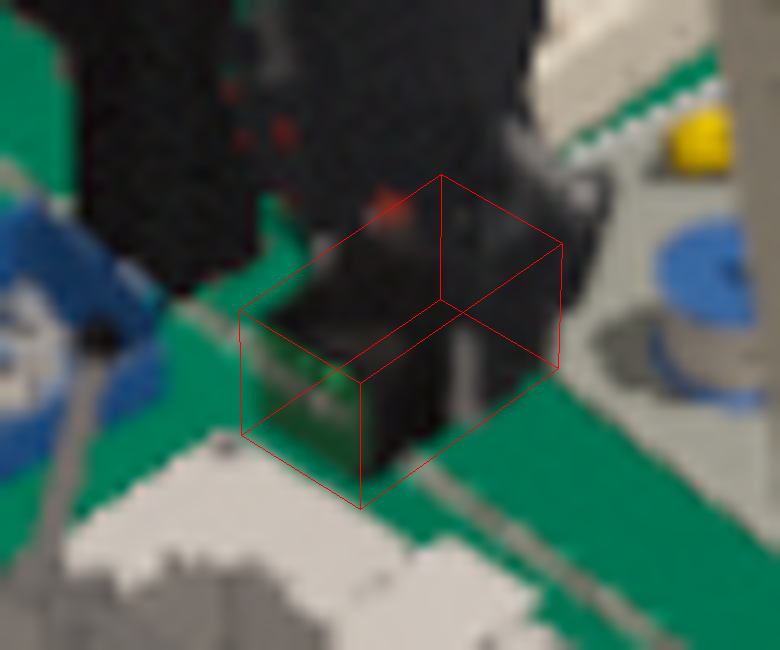

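```bash
python3 -c "
from mv import *
from fit import pose
p=[483.5,11.7,-1.498]
plan(pose(p,[[55,0,72]])[0],.073,vmax=25)"
```

```text
clock 8.85 pos [486.1 -46.2 149.6] rot [-3.141  0.004  0.079] q [-0.1   0.28  2.01 -0.    0.85 -0.18] F [-0.6 -0.9 -1.4] open 0.556 rows needed 3.1
[[0.0006, -0.0009, 0.025], [-0.001, 0.004, 0.002]]
[[0.0013, -0.0018, 0.05], [-0.001, 0.004, 0.004]]
[[0.0019, -0.0028, 0.0749], [-0.001, 0.004, 0.006]]
[[0.002, -0.0029, 0.0776], [-0.001, 0.004, 0.006]]
[[0.002, -0.0029, 0.0776], [-0.001, 0.004, 0.006]]
```

send_rows(plan=[[[0.0005,-0.001,0.025],[0,0.004,0.002],-1],[[0.0015,-0.002,0.05],[0,0.004,0.004],-1],[[0.002,-0.003,0.07],[0,0.004,0.006],-1],[[0.002,-0.003,0.0775],[0,0.004,0.006],-1],[[0.002,-0.003,0.0775],[0,0.004,0.006],-1]])

```text
clock: 9.27
eef_pos: [486.3, -43.5, 70.7]
tcp_rot: [-3.141, 0.003, 0.071]
contact_force: [-0.4, -0.1, -1.4]
opening: 0.56
```

Run:
```python
from mv import *
from fit import *
p=[483.5,11.7,-1.498]
plan(pose(p,[[55,0,60]])[0],.073,vmax=25)
s=status.sense(); im=viewer.grab_frame("scene"); t=s["eef_pos"]
yaw=s["tcp_rot"][2]+np.pi-np.pi/2
cx=t[:2]+2.5*np.array([np.cos(yaw),np.sin(yaw)]); q=[cx[0],cx[1],yaw]; z0=t[2]-27.6
b=rect(-43.5,43.5,-24,24,z0)+rect(-43.5,43.5,-24,24,z0+48)
uv=proj("scene",[[cx[0],cx[1],z0+24]])[0].astype(int); x,y=uv
overlay("scene",im,q,b,(x-30,y-25,x+30,y+25),"j2.png",13)
```

```text
clock 9.27 pos [486.3 -43.5  70.7] rot [-3.141e+00  3.000e-03  7.100e-02] q [-0.09  0.41  2.06  0.    0.67 -0.16] F [-0.4 -0.1 -1.4] open 0.56 rows needed 1
[[0.0013, -0.0002, 0.0107], [-0.001, 0.003, -0.002]]
[[0.0013, -0.0002, 0.0107], [-0.001, 0.003, -0.002]]
[[0.0013, -0.0002, 0.0107], [-0.001, 0.003, -0.002]]
[[0.0013, -0.0002, 0.0107], [-0.001, 0.003, -0.002]]
[[0.0013, -0.0002, 0.0107], [-0.001, 0.003, -0.002]]
```

View pics/j2.png

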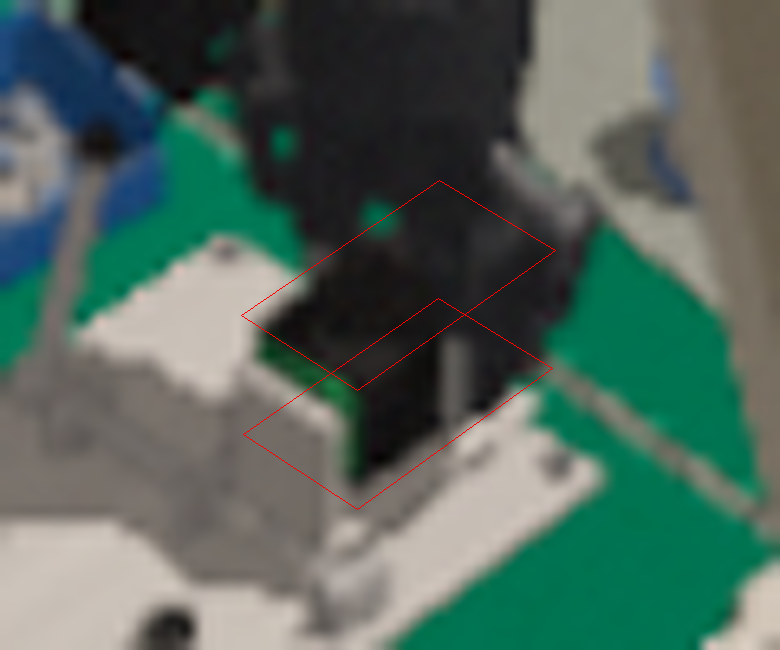

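The controller sits just inboard of the foot plate with a small gap, centred on the long plate. Lowering it.

send_rows(plan=[[[0.0005,0,0.003],[0,0.003,0],-1],[[0.001,0,0.006],[0,0.003,0],-1],[[0.001,0,0.009],[0,0.003,0],-1],[[0.001,0,0.011],[0,0.003,0],-1],[[0.001,0,0.0115],[0,0.003,0],-1]])

```text
clock: 9.73
eef_pos: [488.2, -43.4, 60.3]
tcp_rot: [-3.141, -0.002, 0.071]
contact_force: [-1.0, 1.2, -1.7]
opening: 0.56
```

send_rows(plan=[[[0,0,0.0005],[0,0,0],-1],[[0,0,0.001],[0,0,0],-1],[[0,0,0.0015],[0,0,0],-1],[[0,0,0.002],[0,0,0],-1],[[0,0,0.002],[0,0,0],-1]])

```text
clock: 10.15
eef_pos: [488.1, -43.4, 58.3]
tcp_rot: [-3.141, -0.002, 0.071]
contact_force: [0.4, -0.3, -1.3]
opening: 0.563
```

send_rows(plan=[[[0,0,0.0005],[0,0,0],-1],[[0,0,0.001],[0,0,0],-1],[[0,0,0.0015],[0,0,0],-1],[[0,0,0.0015],[0,0,0],-1],[[0,0,0.0015],[0,0,0],-1]])

```text
clock: 10.57
eef_pos: [488.2, -43.4, 57.4]
tcp_rot: [-3.141, -0.002, 0.071]
contact_force: [-3.3, 1.3, 10.0]
opening: 0.557
```

send_rows(plan=[[[0,0,-0.0005],[0,0,0],0.2],[[0,0,-0.0005],[0,0,0],0.4],[[0,0,-0.0005],[0,0,0],0.7],[[0,0,-0.0005],[0,0,0],1],[[0,0,-0.0005],[0,0,0],1]])

```text
clock: 10.98
eef_pos: [488.2, -43.4, 57.9]
tcp_rot: [-3.141, -0.002, 0.071]
contact_force: [1.0, 0.3, 0.5]
opening: 1.0
```

send_rows(plan=[[[0,0,0],[0,0,0],1],[[0,0,-0.015],[0,0,0],1],[[0,0,-0.045],[0,0,0],1],[[0,0,-0.08],[0,0,0],1],[[0,0,-0.11],[0,0,0],1]])

```text
clock: 11.4
eef_pos: [487.7, -43.4, 169.3]
tcp_rot: [-3.141, -0.001, 0.071]
contact_force: [2.6, -0.9, 0.1]
opening: 1.004
```

Run:
```python
from fit import *
s=status.sense();print(s["clock"],s["eef_pos"],s["opening"],s["contact_force"])
p=[483.5,11.7,-1.498]
b=rect(6,93,-24,24,30)+rect(6,93,-24,24,78)
im=viewer.grab_frame("scene"); x,y=proj("scene",pose(p,[[50,0,54]]))[0].astype(int)
overlay("scene",im,p,b,(x-30,y-25,x+30,y+25),"k1.png",13)
```

```text
11.4 [487.72444668 -43.43162095 169.26895434] 1.0041977427360231 [ 2.589023   -0.87278247  0.12068098]
```

View pics/k1.png

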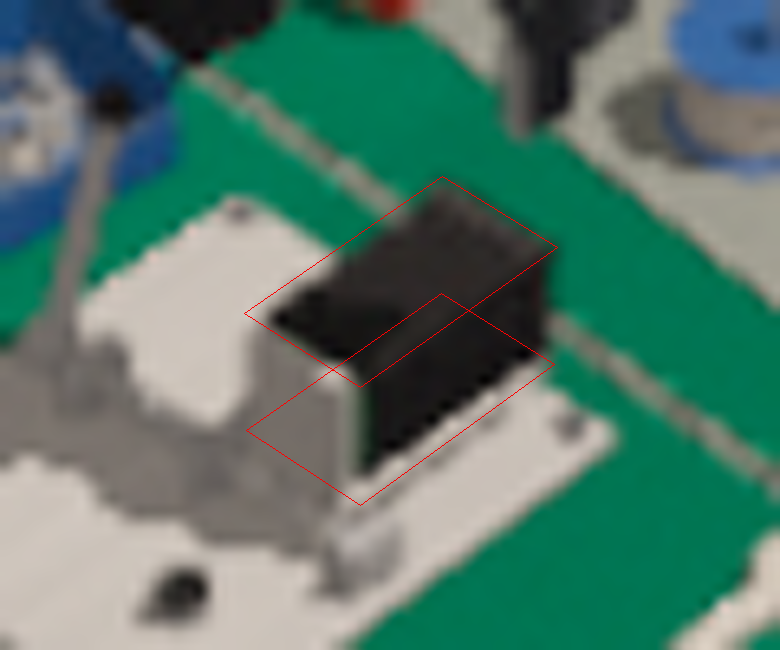

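The controller lies flat in the cradle, its display end matching the model and its terminal end at the foot plate. Next is the lever, after checking the clearance to the bottle.

Run:
```python
from fit import *
im=viewer.grab_frame("top"); crop("top",190,125,280,195,"l1.png",im)
im2=viewer.grab_frame("scene"); crop("scene",190,140,260,200,"l2.png",im2)
for n in("top","scene"):
    for d in viewer.cut_out("bottle",n)[:2]: print(n,d["p"],d["extent"])
T=np.load("top.npy")
print(ray("top",[[211.2,150.4]],134), ray("top",[[213.5,158]],8))
p=[483.5,11.7,-1.498]
for th in (70,90,110,127,140,160):
    k=pose(p,[[85*np.cos(np.radians(th)),105,20+85*np.sin(np.radians(th))]])[0]; print(th,k.round(1),proj("top",[k])[0].round(1),proj("scene",[k])[0].round(1))
a=cv2.imread("pics/l1.png")
```

```text
top 0.47 [203.2, 149.2, 15.9, 13.9]
scene 0.71 [184.5, 186.6, 14.6, 24.8]
[[667.98311468 116.9433771  134.        ]] [[669.01975745 123.25922665   8.        ]]
70 [590.3  -9.7  99.9] [246.5 174.8] [229.7 184.4]
90 [588.2  19.3 105. ] [238.3 174.9] [224.4 186.8]
110 [586.1  48.3  99.9] [230.3 175.5] [219.2 191.3]
127 [584.5  70.4  87.9] [224.5 176.3] [215.2 196.3]
140 [583.5  84.3  74.6] [221.  177.1] [212.8 200.5]
160 [582.4  99.   49.1] [217.7 178.4] [210.3 207.2]
```

View pics/l1.png

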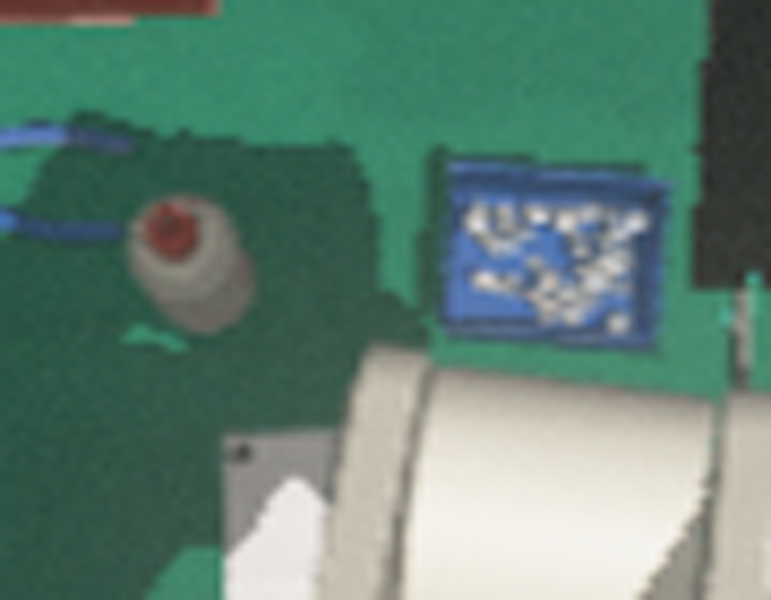

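View pics/l2.png

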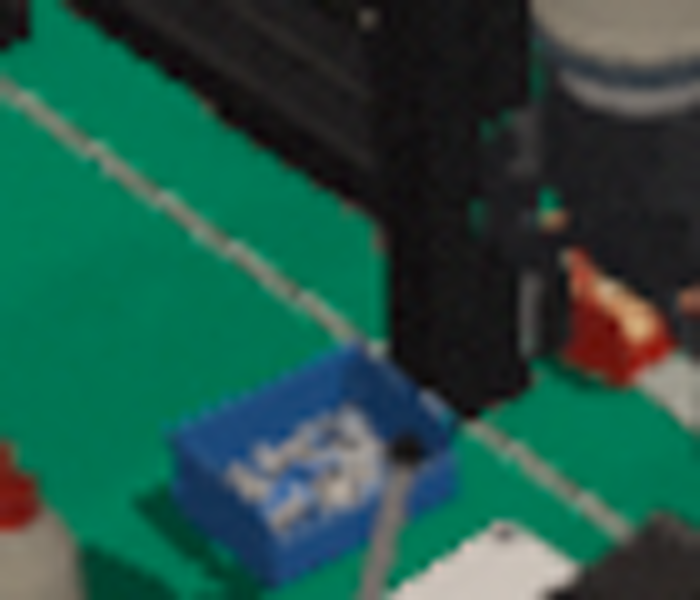

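```bash
python3 -c "
from mv import *
from fit import pose
p=[483.5,11.7,-1.498]
print(pose(p,[[78,105,0]]))
plan(pose(p,[[78,105,150]])[0],.073,vmax=30)"
```

```text
[[593.89500913 -58.45655322   0.        ]]
clock 11.65 pos [487.6 -43.4 167.5] rot [-3.141e+00 -2.000e-03  7.100e-02] q [-0.09  0.25  2.    0.    0.89 -0.16] F [-0.3  0.5 -0.7] open 1.002 rows needed 3.6
[[0.0289, 0.0062, 0.0049], [-0.001, -0.002, -0.0]]
[[0.0579, 0.0125, 0.0097], [-0.001, -0.002, -0.001]]
[[0.0868, 0.0187, 0.0146], [-0.001, -0.002, -0.001]]
[[0.1049, 0.0226, 0.0176], [-0.001, -0.002, -0.002]]
[[0.1049, 0.0226, 0.0176], [-0.001, -0.002, -0.002]]
```

send_rows(plan=[[[0.029,0.006,0.005],[0,-0.002,0],0],[[0.058,0.0125,0.01],[0,-0.002,0],-1],[[0.087,0.0185,0.0145],[0,-0.002,0],-1],[[0.105,0.0225,0.0175],[0,-0.002,-0.002],-1],[[0.105,0.0225,0.0175],[0,-0.002,-0.002],-1]])

```text
clock: 12.07
eef_pos: [596.3, -58.7, 147.6]
tcp_rot: [-3.141, 0.001, 0.073]
contact_force: [-0.2, 0.2, -0.2]
opening: 0.3
```

send_rows(plan=[[[0,0,0.01],[0,0,0],-1],[[0,0,0.02],[0,0,0],-1],[[0,0,0.03],[0,0,0],-1],[[0,0,0.04],[0,0,0],-1],[[0,0,0.04],[0,0,0],-1]])

```text
clock: 12.48
eef_pos: [594.0, -58.4, 104.8]
tcp_rot: [-3.14, 0.005, 0.073]
contact_force: [-0.8, -0.0, 0.3]
opening: -0.0
```

```bash
python3 -c "
from mv import *
from fit import pose
p=[483.5,11.7,-1.498]
plan(pose(p,[[46,105,108]])[0],.073,vmax=30)
im=viewer.grab_frame('scene'); crop('scene',200,145,270,215,'m1.png',im,s=8)
"
```

```text
clock 12.48 pos [594.  -58.4 104.8] rot [-3.14   0.005  0.073] q [-0.1   0.49  1.8   0.    0.85 -0.17] F [-0.8 -0.   0.3] open -0.0 rows needed 1.1
[[-0.0001, -0.0299, -0.0029], [-0.002, 0.005, 0.0]]
[[-0.0001, -0.032, -0.0032], [-0.002, 0.005, 0.0]]
[[-0.0001, -0.032, -0.0032], [-0.002, 0.005, 0.0]]
[[-0.0001, -0.032, -0.0032], [-0.002, 0.005, 0.0]]
[[-0.0001, -0.032, -0.0032], [-0.002, 0.005, 0.0]]
```

View pics/m1.png

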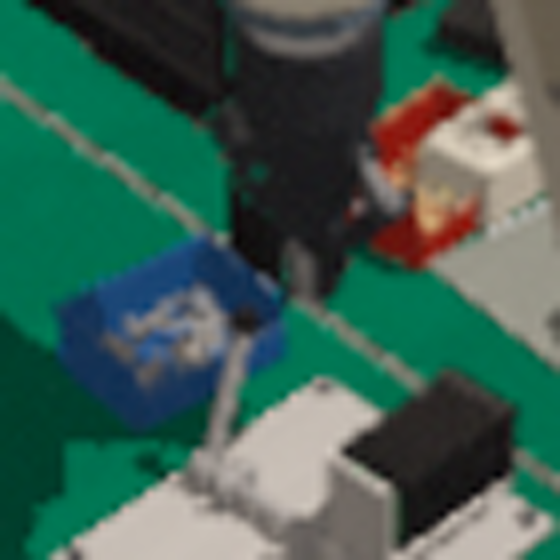

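send_rows(plan=[[[0,-0.012,0],[0,0.004,0],-1],[[0,-0.024,0],[0,0.004,0],-1],[[0,-0.03,0],[0,0.004,0],-1],[[0,-0.036,0],[0,0.004,0],-1],[[0,-0.042,0],[0,0.004,0],-1]])

```text
clock: 12.95
eef_pos: [592.0, -15.9, 106.7]
tcp_rot: [-3.141, -0.001, 0.074]
contact_force: [-0.0, -2.4, 0.9]
opening: 0.001
```

send_rows(plan=[[[0,-0.006,0],[0,0,0],-1],[[0,-0.012,0],[0,0,0],-1],[[0,-0.018,0],[0,0,0],-1],[[0,-0.024,0],[0,0,0],-1],[[0,-0.03,0],[0,0,0],-1]])

```text
clock: 13.37
eef_pos: [589.8, 14.7, 106.8]
tcp_rot: [-3.141, -0.001, 0.074]
contact_force: [0.4, -0.8, 0.4]
opening: 0.004
```

```bash
python3 -c "
from mv import *
plan([590,20,105],.073)
im=viewer.grab_frame('scene'); crop('scene',190,145,270,225,'m2.png',im,s=7)
"
```

```text
clock 13.37 pos [589.8  14.7 106.8] rot [-3.141e+00 -1.000e-03  7.400e-02] q [ 0.02  0.47  1.82  0.    0.84 -0.05] F [ 0.4 -0.8  0.4] open 0.004 rows needed 1
[[0.0006, -0.0053, 0.0018], [-0.001, -0.001, 0.001]]
[[0.0006, -0.0053, 0.0018], [-0.001, -0.001, 0.001]]
[[0.0006, -0.0053, 0.0018], [-0.001, -0.001, 0.001]]
[[0.0006, -0.0053, 0.0018], [-0.001, -0.001, 0.001]]
[[0.0006, -0.0053, 0.0018], [-0.001, -0.001, 0.001]]
```

View pics/m2.png

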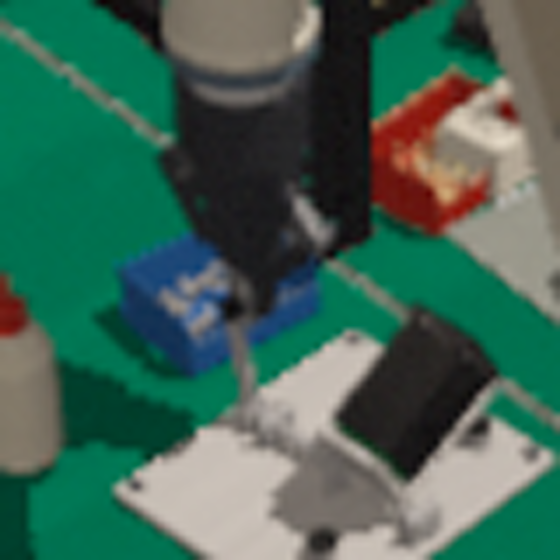

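The lever is moving and the cradle is tilting with the controller seated. I'll keep pushing gently.

send_rows(plan=[[[0,-0.005,0.001],[0,0,0],-1],[[0,-0.01,0.002],[0,0,0],-1],[[0,-0.015,0.003],[0,0,0],-1],[[0,-0.02,0.005],[0,0,0],-1],[[0,-0.025,0.007],[0,0,0],-1]])

```text
clock: 13.83
eef_pos: [587.7, 41.0, 99.5]
tcp_rot: [-3.14, -0.001, 0.074]
contact_force: [0.4, -1.1, 0.6]
opening: -0.0
```

send_rows(plan=[[[0,-0.004,0.001],[0,0,0],-1],[[0,-0.008,0.003],[0,0,0],-1],[[0,-0.012,0.005],[0,0,0],-1],[[0,-0.016,0.007],[0,0,0],-1],[[0,-0.02,0.009],[0,0,0],-1]])

```text
clock: 14.25
eef_pos: [586.1, 61.4, 90.2]
tcp_rot: [-3.14, -0.001, 0.074]
contact_force: [0.4, 0.7, -0.0]
opening: 0.001
```

```bash
python3 -c "
from mv import *
plan([590,20,105],.073)
im=viewer.grab_frame('scene'); crop('scene',190,145,270,225,'m3.png',im,s=7)
"
```

```text
clock 14.25 pos [586.1  61.4  90.2] rot [-3.14e+00 -1.00e-03  7.40e-02] q [0.1  0.5  1.83 0.   0.81 0.03] F [ 0.4  0.7 -0. ] open 0.001 rows needed 1.2
[[0.0007, 0.0358, -0.0128], [-0.001, -0.001, 0.001]]
[[0.0008, 0.0416, -0.0149], [-0.001, -0.001, 0.001]]
[[0.0008, 0.0416, -0.0149], [-0.001, -0.001, 0.001]]
[[0.0008, 0.0416, -0.0149], [-0.001, -0.001, 0.001]]
[[0.0008, 0.0416, -0.0149], [-0.001, -0.001, 0.001]]
```

View pics/m3.png

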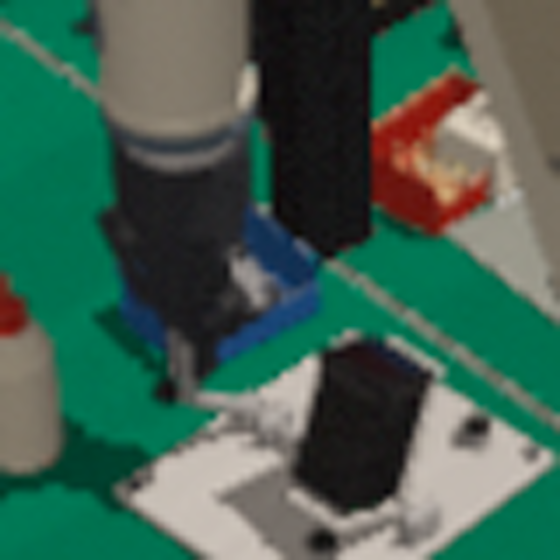

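send_rows(plan=[[[0,0,0],[0,0,0],-1],[[0,0.003,-0.01],[0,0,0],-1],[[0,0.005,-0.04],[0,0,0],-1],[[0,0.005,-0.08],[0,0,0],-1],[[0,0.005,-0.12],[0,0,0],-1]])

```text
clock: 14.72
eef_pos: [585.5, 56.2, 211.3]
tcp_rot: [-3.14, 0.002, 0.074]
contact_force: [0.9, -0.6, -0.2]
opening: 0.0
```

Run:
```python
from mv import *
from fit import *
plan([590,20,105],.073)
p=[483.5,11.7,-1.498]
b=rect(-58,-10,-24,24,26)+rect(-58,-10,-24,24,113)
im=viewer.grab_frame('scene'); overlay("scene",im,p,b,(195,165,265,225),"n1.png",11)
im=viewer.grab_frame('top'); overlay("top",im,p,b,(210,165,270,220),"n2.png",11)
```

```text
clock 14.72 pos [585.5  56.2 211.3] rot [-3.14e+00  2.00e-03  7.40e-02] q [0.09 0.34 1.75 0.   1.05 0.02] F [ 0.9 -0.6 -0.2] open 0.0 rows needed 3.0
[[0.0007, 0.0124, 0.0359], [-0.002, 0.002, 0.0]]
[[0.0013, 0.0247, 0.0718], [-0.002, 0.002, 0.001]]
[[0.002, 0.0366, 0.1062], [-0.002, 0.002, 0.001]]
[[0.002, 0.0366, 0.1062], [-0.002, 0.002, 0.001]]
[[0.002, 0.0366, 0.1062], [-0.002, 0.002, 0.001]]
```

View pics/n1.png

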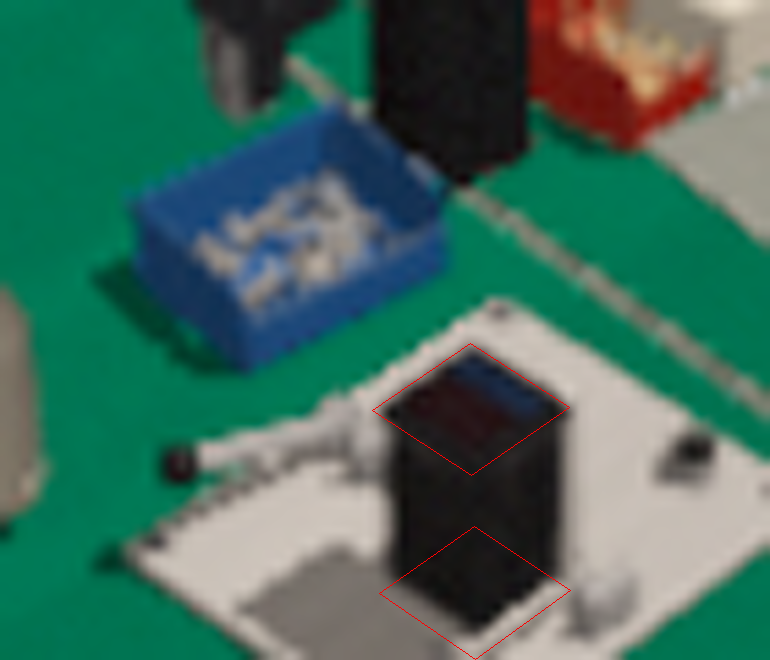

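View pics/n2.png

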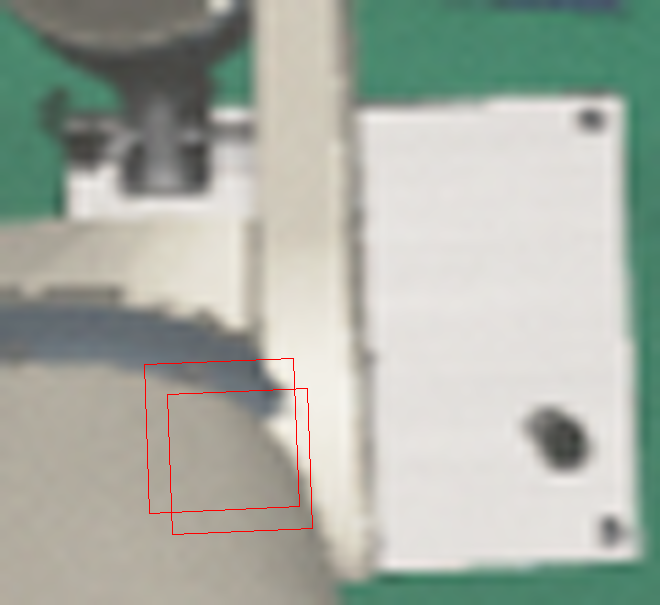

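The cradle is fully upright, the lever rests at its −x stop, and the controller's top matches the model at 113 mm. Next I'll take it from above.

```bash
python3 -c "
from mv import *
from fit import pose
p=[483.5,11.7,-1.498]
print(pose(p,[[-34,0,0]]))
plan(pose(p,[[-34,0,175]])[0],.073)"
```

```text
[[481.02711034  45.60995159   0.        ]]
clock 14.82 pos [590.1  56.7 217.5] rot [-3.14  -0.012  0.074] q [0.09 0.33 1.75 0.   1.05 0.02] F [0.3 0.1 0.8] open 0.004 rows needed 3.1
[[-0.0356, 0.001, 0.0133], [-0.002, -0.012, 0.0]]
[[-0.0712, 0.002, 0.0266], [-0.002, -0.012, 0.001]]
[[-0.1067, 0.0029, 0.0399], [-0.002, -0.012, 0.001]]
[[-0.1101, 0.003, 0.0412], [-0.002, -0.012, 0.001]]
[[-0.1101, 0.003, 0.0412], [-0.002, -0.012, 0.001]]
```

send_rows(plan=[[[-0.035,0.001,0.008],[-0.002,-0.012,0],0.5],[[-0.07,0.002,0.02],[-0.002,-0.012,0],1],[[-0.105,0.003,0.035],[-0.002,-0.012,0],1],[[-0.11,0.003,0.041],[-0.002,-0.012,0.001],1],[[-0.11,0.003,0.041],[-0.002,-0.012,0.001],1]])

```text
clock: 15.23
eef_pos: [478.0, 45.1, 174.2]
tcp_rot: [3.141, 0.004, 0.073]
contact_force: [0.6, 0.5, 0.2]
opening: 0.708
```

send_rows(plan=[[[0,0,0],[0,0,0],1],[[0,0,0],[0,0,0],1],[[0,0,0],[0,0,0],1],[[0,0,0],[0,0,0],1],[[0,0,0],[0,0,0],1]])

```text
clock: 15.65
eef_pos: [478.9, 45.2, 174.5]
tcp_rot: [3.141, 0.003, 0.073]
contact_force: [0.3, 0.4, -0.7]
opening: 1.0
```

```bash
python3 -c "
from mv import *
from fit import pose
p=[483.5,11.7,-1.498]
plan(pose(p,[[-34,0,90]])[0],.073,vmax=20)
im=viewer.grab_frame('scene'); crop('scene',185,145,265,225,'q1.png',im,s=7)"
```

```text
clock 15.65 pos [478.9  45.2 174.5] rot [3.141e+00 3.000e-03 7.300e-02] q [ 0.09  0.23  2.01 -0.    0.91  0.02] F [ 0.3  0.4 -0.7] open 1.0 rows needed 4.2
[[0.0006, -0.0001, 0.02], [0.0, 0.003, -0.0]]
[[0.0011, -0.0001, 0.04], [0.0, 0.003, -0.0]]
[[0.0017, -0.0002, 0.06], [0.0, 0.003, -0.0]]
[[0.0023, -0.0003, 0.08], [0.0, 0.003, -0.0]]
[[0.0024, -0.0003, 0.0845], [0.0, 0.003, -0.0]]
```

View pics/q1.png

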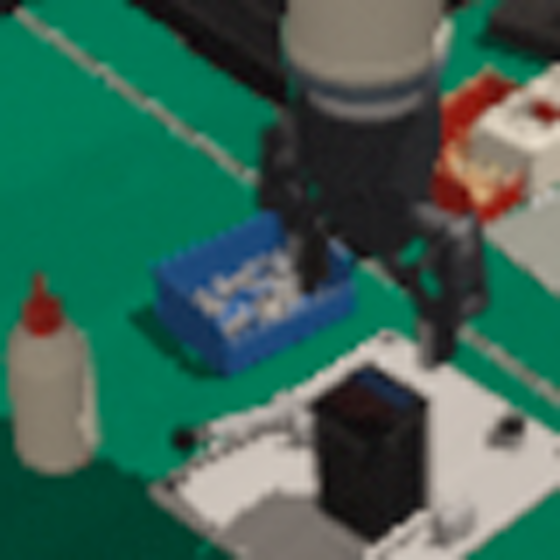

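The open jaws straddle the upright controller. Descending to grip.

send_rows(plan=[[[0.001,0,0.02],[0,0.003,0],1],[[0.001,0,0.04],[0,0.003,0],1],[[0.002,0,0.06],[0,0.003,0],1],[[0.0025,0,0.078],[0,0.003,0],1],[[0.0025,0,0.0845],[0,0.003,0],1]])

```text
clock: 16.12
eef_pos: [480.0, 45.2, 87.9]
tcp_rot: [3.141, 0.003, 0.073]
contact_force: [-0.8, -0.6, 0.5]
opening: 1.001
```

send_rows(plan=[[[0,0,0],[0,0,0],0.6],[[0,0,0],[0,0,0],0.4],[[0,0,0],[0,0,0],0.25],[[0,0,0],[0,0,0],0.1],[[0,0,0],[0,0,0],-0.2]])

```text
clock: 16.53
eef_pos: [480.8, 45.3, 88.9]
tcp_rot: [3.141, 0.001, 0.073]
contact_force: [0.6, 1.3, 3.8]
opening: 0.558
```

send_rows(plan=[[[0,0,0],[0,0,0],-0.6],[[0,0,0],[0,0,0],-1],[[0,0,0],[0,0,0],-1],[[0,0,0],[0,0,0],-1],[[0,0,0],[0,0,0],-1]])

```text
clock: 16.95
eef_pos: [480.7, 45.3, 88.9]
tcp_rot: [3.141, 0.001, 0.073]
contact_force: [-1.0, 0.1, 0.5]
opening: 0.558
```

```bash
python3 -c "
from mv import *
plan([481,45.6,90],.073,vmax=20)
im=viewer.grab_frame('scene'); crop('scene',185,145,265,225,'q2.png',im,s=7)"
```

```text
clock 16.95 pos [480.7  45.3  88.9] rot [3.141e+00 1.000e-03 7.300e-02] q [ 0.09  0.37  2.06 -0.    0.71  0.02] F [-1.   0.1  0.5] open 0.558 rows needed 1
[[0.0003, -0.0003, -0.0011], [0.0, 0.001, -0.0]]
[[0.0003, -0.0003, -0.0011], [0.0, 0.001, -0.0]]
[[0.0003, -0.0003, -0.0011], [0.0, 0.001, -0.0]]
[[0.0003, -0.0003, -0.0011], [0.0, 0.001, -0.0]]
[[0.0003, -0.0003, -0.0011], [0.0, 0.001, -0.0]]
```

View pics/q2.png

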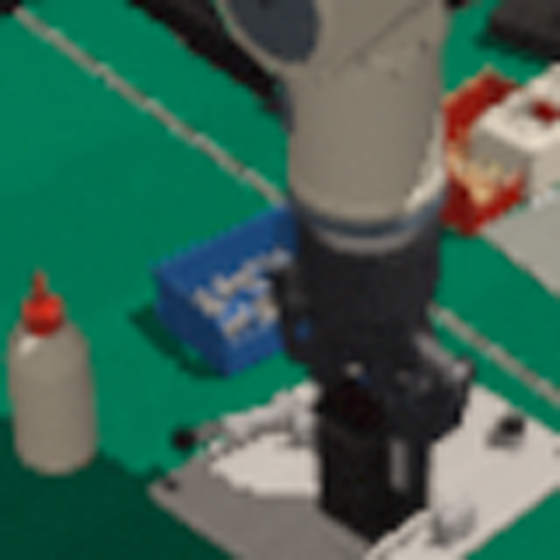

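send_rows(plan=[[[0,0,-0.005],[0,0,0],-1],[[0,-0.001,-0.015],[0,0,0],-1],[[0,-0.002,-0.03],[0,0,0],-1],[[0,-0.002,-0.05],[0,0,0],-1],[[0,-0.002,-0.075],[0,0,0],-1]])

```text
clock: 17.42
eef_pos: [479.7, 47.3, 164.6]
tcp_rot: [3.141, 0.003, 0.073]
contact_force: [0.6, 0.3, -1.5]
opening: 0.559
```

send_rows(plan=[[[0,0,-0.03],[0,0,0],-1],[[0,0,-0.055],[0,0,0],-1],[[0,0,-0.07],[0,0,0],-1],[[0,0,-0.075],[0,0,0],-1],[[0,0,-0.075],[0,0,0],-1]])

```text
clock: 17.83
eef_pos: [480.6, 47.5, 241.3]
tcp_rot: [3.141, -0.0, 0.073]
contact_force: [-0.3, 0.2, -1.6]
opening: 0.561
```

```bash
python3 -c "
from mv import *
im=viewer.grab_frame('scene'); crop('scene',175,105,275,205,'q3.png',im,s=6)
plan([480,100,230],.3)
chain([503.2,306.3,230],1.343,vmax=30,wmax=.1,dirn=1,calls=8)"
```

```text
clock 17.88 pos [480.   47.4 239.9] rot [3.141e+00 2.000e-03 7.300e-02] q [ 0.1   0.15  1.94 -0.    1.05  0.02] F [-0.8  0.4 -2.2] open 0.557 rows needed 1.9
[[0.002, -0.0277, 0.0052], [0.0, 0.002, -0.12]]
[[0.0039, -0.0524, 0.0099], [-0.0, 0.002, -0.227]]
[[0.0039, -0.0524, 0.0099], [-0.0, 0.002, -0.227]]
[[0.0039, -0.0524, 0.0099], [-0.0, 0.002, -0.227]]
[[0.0039, -0.0524, 0.0099], [-0.0, 0.002, -0.227]]
[480.   47.4 239.9] 0.073 rows 12.7
[[[0.0033, -0.0202, 0.0008], [0, 0, -0.1], 'J'], [[0.0066, -0.0404, 0.0016], [0, 0, -0.2], 'J'], [[0.0099, -0.0606, 0.0023], [0, 0, -0.3], 'J'], [[0.0132, -0.0808, 0.0031], [0, 0, -0.4], 'J'], [[0.0165, -0.101, 0.0039], [0, 0, -0.5], 'J']]
[[[0.0126, -0.0161, 0.0008], [0, 0, -0.1], 'J'], [[0.0252, -0.0323, 0.0016], [0, 0, -0.2], 'J'], [[0.0378, -0.0484, 0.0023], [0, 0, -0.3], 'J'], [[0.0503, -0.0646, 0.0031], [0, 0, -0.4], 'J'], [[0.0629, -0.0807, 0.0039], [0, 0, -0.5], 'J']]
[[[0.0188, -0.0081, 0.0008], [0, 0, -0.1], 'J'], [[0.0376, -0.0163, 0.0016], [0, 0, -0.2], 'J'], [[0.0507, -0.022, 0.0021], [0, 0, -0.27], 'J'], [[0.0507, -0.022, 0.0021], [0, 0, -0.27], 'J'], [[0.0507, -0.022, 0.0021], [0, 0, -0.27], 'J']]
```

View pics/q3.png

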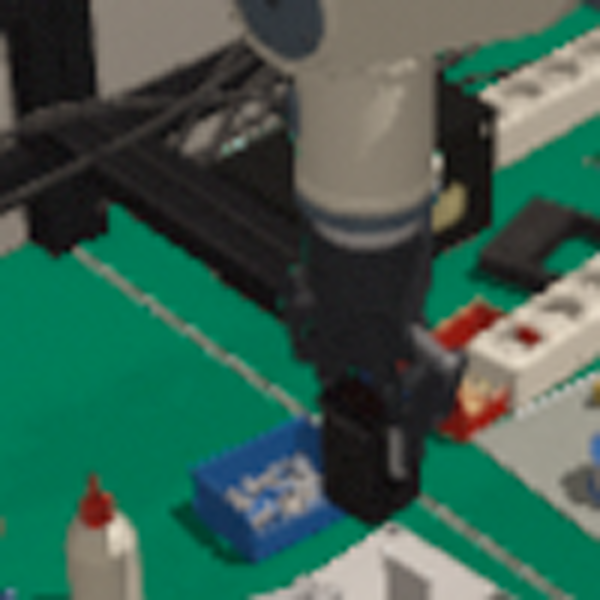

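send_rows(plan=[[[0.0035,-0.02,0.001],[0,0,-0.1],-1],[[0.0065,-0.0405,0.0015],[0,0,-0.2],-1],[[0.01,-0.0605,0.0025],[0,0,-0.3],-1],[[0.013,-0.081,0.003],[0,0,-0.4],-1],[[0.0165,-0.101,0.004],[0,0,-0.5],-1]])

```text
clock: 18.3
eef_pos: [488.0, 150.0, 234.2]
tcp_rot: [-3.14, 0.005, 0.578]
contact_force: [-0.2, -0.5, -0.9]
opening: 0.559
```

send_rows(plan=[[[0.0125,-0.016,0.001],[0,0,-0.1],-1],[[0.025,-0.0325,0.0015],[0,0,-0.2],-1],[[0.038,-0.0485,0.0025],[0,0,-0.3],-1],[[0.05,-0.0645,0.003],[0,0,-0.4],-1],[[0.063,-0.0805,0.004],[0,0,-0.5],-1]])

```text
clock: 18.72
eef_pos: [495.8, 252.4, 228.1]
tcp_rot: [-3.136, 0.006, 1.083]
contact_force: [-0.3, -0.2, -1.2]
opening: 0.557
```

```bash
python3 -c "
from mv import *
plan([503.2,306.3,200],1.343,vmax=25,wmax=.1)"
```

```text
clock 18.72 pos [495.8 252.4 228.1] rot [-3.136  0.006  1.083] q [ 0.47  0.28  1.8   0.    1.07 -0.62] F [-0.3 -0.2 -1.2] open 0.557 rows needed 2.6
[[0.0197, -0.0071, 0.0107], [-0.006, 0.006, -0.1]]
[[0.0394, -0.0143, 0.0214], [-0.006, 0.005, -0.2]]
[[0.0512, -0.0186, 0.0278], [-0.006, 0.005, -0.26]]
[[0.0512, -0.0186, 0.0278], [-0.006, 0.005, -0.26]]
[[0.0512, -0.0186, 0.0278], [-0.006, 0.005, -0.26]]
```

send_rows(plan=[[[0.0195,-0.007,0.01],[-0.003,0.003,-0.1],-1],[[0.0395,-0.0145,0.02],[-0.006,0.005,-0.2],-1],[[0.051,-0.0185,0.028],[-0.006,0.005,-0.26],-1],[[0.051,-0.0185,0.028],[-0.006,0.005,-0.26],-1],[[0.051,-0.0185,0.028],[-0.006,0.005,-0.26],-1]])

```text
clock: 19.13
eef_pos: [502.0, 305.7, 197.8]
tcp_rot: [-3.139, 0.003, 1.342]
contact_force: [0.6, -0.6, -1.1]
opening: 0.561
```

Run:
```python
from mv import *
from fit import *
plan([503.2,306.3,200],1.343,vmax=25,wmax=.1)
s=status.sense(); t=s["eef_pos"]
for n,bx in(("scene",(145,195,215,285)),("top",(130,150,210,235))):
    a=np.mean([viewer.grab_frame(n).astype(float) for _ in range(3)],0); np.save(n+"2.npy",a)
    p=[t[0],t[1],-.228]; z0=t[2]-62.9
    b=rect(-24,24,-24,24,z0)+rect(-24,24,-24,24,z0+87)
    bay=[503.2,306.3,-.228]
    overlay(n,a,p,b,bx,f"s_{n}.png",8)
```

```text
clock 19.13 pos [502.  305.7 197.8] rot [-3.139e+00  3.000e-03  1.342e+00] q [ 0.54  0.36  1.76 -0.    1.03 -0.8 ] F [ 0.6 -0.6 -1.1] open 0.561 rows needed 1
[[0.0008, 0.001, -0.0022], [-0.003, 0.003, -0.001]]
[[0.0008, 0.001, -0.0022], [-0.003, 0.003, -0.001]]
[[0.0008, 0.001, -0.0022], [-0.003, 0.003, -0.001]]
[[0.0008, 0.001, -0.0022], [-0.003, 0.003, -0.001]]
[[0.0008, 0.001, -0.0022], [-0.003, 0.003, -0.001]]
```

View pics/s_scene.png

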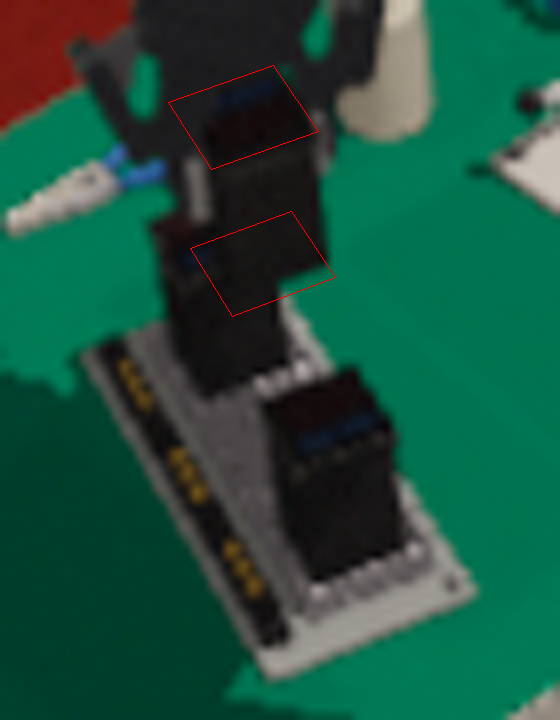

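View pics/s_top.png

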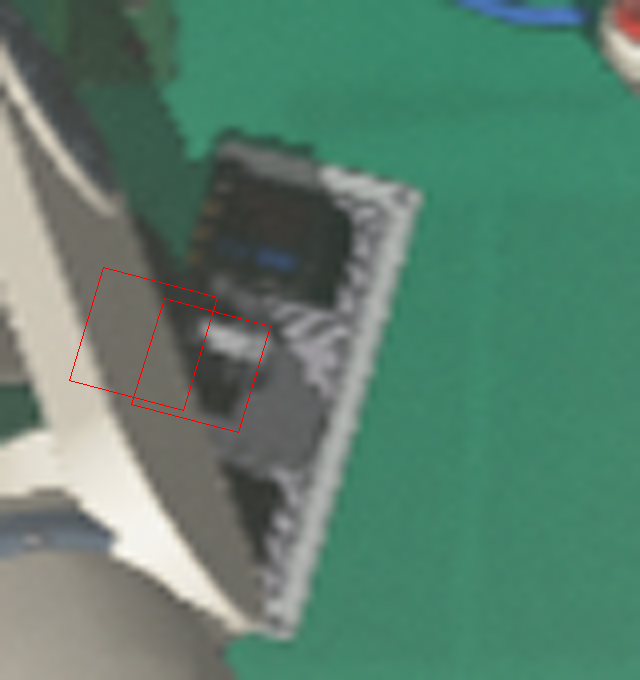

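The held controller is upright over the bay and its lower-right edge matches the model to about 1 px. The parked units are untouched. I'll lower it to just above the rim and check.

send_rows(plan=[[[0.001,0.001,0.02],[-0.003,0.003,0],-1],[[0.001,0.001,0.04],[-0.003,0.003,0],-1],[[0.001,0.001,0.06],[-0.003,0.003,0],-1],[[0.001,0.001,0.08],[-0.003,0.003,0],-1],[[0.001,0.001,0.093],[-0.003,0.003,0],-1]])

```text
clock: 19.85
eef_pos: [504.1, 305.4, 105.9]
tcp_rot: [3.139, -0.002, 1.34]
contact_force: [0.1, -0.4, -0.7]
opening: 0.559
```

send_rows(plan=[[[0,0,0],[0,0,0],-1],[[0,0,0],[0,0,0],-1],[[0,0,0],[0,0,0],-1],[[0,0,0],[0,0,0],-1],[[0,0,0],[0,0,0],-1]])

```text
clock: 20.27
eef_pos: [504.8, 305.7, 107.2]
tcp_rot: [3.138, -0.004, 1.34]
contact_force: [0.0, -0.3, -1.6]
opening: 0.558
```

Run:
```python
from mv import *
from fit import *
plan([503.2,306.3,90],1.343,vmax=25,wmax=.1)
s=status.sense(); t=s["eef_pos"]
for n,bx in(("scene",(150,205,210,280)),("top",(135,160,195,235))):
    a=np.mean([viewer.grab_frame(n).astype(float) for _ in range(3)],0); np.save(n+"3.npy",a)
    p=[t[0],t[1],-.228]; z0=t[2]-62.9
    b=rect(-22,22,-22,22,z0)
    bay=[503.2,306.3,-.228]
    overlay(n,np.clip((a/200)**.6*255,0,255),p,b,bx,f"t_{n}.png",8)
a=cv2.imread("pics/t_scene.png");b=cv2.imread("pics/t_top.png");c=np.hstack([a,b]);print(c.shape);cv2.imwrite("pics/t.png",cv2.resize(c,None,fx=800/c.shape[1],fy=800/c.shape[1]))
```

```text
clock 20.27 pos [504.8 305.7 107.2] rot [ 3.138 -0.004  1.34 ] q [ 0.54  0.47  1.83  0.    0.84 -0.8 ] F [ 0.  -0.3 -1.6] open 0.558 rows needed 1
[[0.0001, -0.0018, 0.0171], [0.004, -0.004, -0.003]]
[[0.0001, -0.0018, 0.0171], [0.004, -0.004, -0.003]]
[[0.0001, -0.0018, 0.0171], [0.004, -0.004, -0.003]]
[[0.0001, -0.0018, 0.0171], [0.004, -0.004, -0.003]]
[[0.0001, -0.0018, 0.0171], [0.004, -0.004, -0.003]]
(600, 960, 3)
```

View pics/t.png

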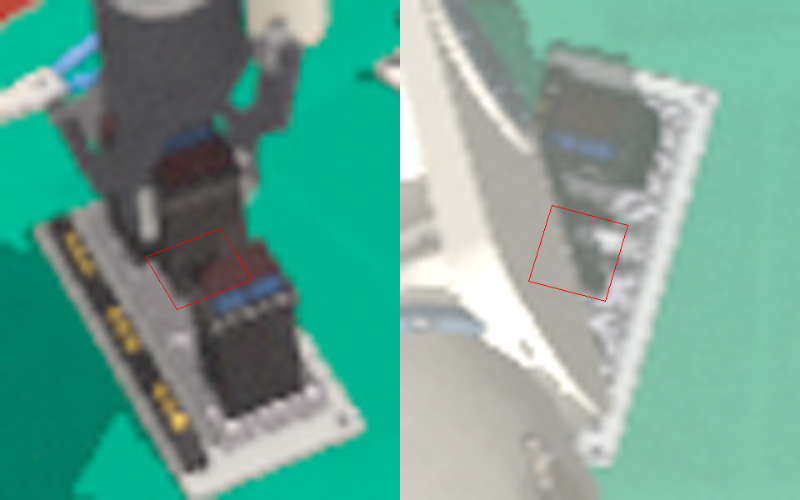

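send_rows(plan=[[[0,-0.0015,0.005],[0.003,-0.003,-0.003],-1],[[0,-0.0015,0.01],[0.003,-0.003,-0.003],-1],[[0,-0.0015,0.014],[0.003,-0.003,-0.003],-1],[[0,-0.0015,0.016],[0.003,-0.003,-0.003],-1],[[0,-0.0015,0.016],[0.003,-0.003,-0.003],-1]])

```text
clock: 20.98
eef_pos: [502.3, 305.6, 89.2]
tcp_rot: [-3.14, 0.001, 1.343]
contact_force: [0.2, -0.2, -2.3]
opening: 0.558
```

send_rows(plan=[[[0,0,0.001],[0,0,0],-1],[[0,0,0.002],[0,0,0],-1],[[0,0,0.003],[0,0,0],-1],[[0,0,0.004],[0,0,0],-1],[[0,0,0.004],[0,0,0],-1]])

```text
clock: 21.4
eef_pos: [502.3, 305.5, 85.1]
tcp_rot: [-3.14, 0.001, 1.343]
contact_force: [-0.1, -0.2, -1.4]
opening: 0.563
```

The base is now about 4 mm below the rim with no contact, so it is inside the tray. Continuing down to the floor.

send_rows(plan=[[[0,0,0.002],[0,0,0],-1],[[0,0,0.004],[0,0,0],-1],[[0,0,0.006],[0,0,0],-1],[[0,0,0.008],[0,0,0],-1],[[0,0,0.0085],[0,0,0],-1]])

```text
clock: 21.82
eef_pos: [502.1, 305.4, 76.2]
tcp_rot: [-3.14, 0.002, 1.343]
contact_force: [0.2, 1.0, -1.4]
opening: 0.557
```

send_rows(plan=[[[0,0,0.0005],[0,0,0],-1],[[0,0,0.001],[0,0,0],-1],[[0,0,0.0015],[0,0,0],-1],[[0,0,0.002],[0,0,0],-1],[[0,0,0.002],[0,0,0],-1]])

```text
clock: 22.23
eef_pos: [502.0, 305.4, 74.1]
tcp_rot: [-3.14, 0.002, 1.343]
contact_force: [-0.6, 0.4, -1.9]
opening: 0.559
```

send_rows(plan=[[[0,0,0.0005],[0,0,0],-1],[[0,0,0.001],[0,0,0],-1],[[0,0,0.001],[0,0,0],-1],[[0,0,0.001],[0,0,0],-1],[[0,0,0.001],[0,0,0],-1]])

```text
clock: 22.65
eef_pos: [502.1, 305.5, 73.9]
tcp_rot: [-3.14, 0.002, 1.343]
contact_force: [-1.5, -1.6, 8.0]
opening: 0.557
```

Contact at TCP z = 73.9, exactly the expected floor height. Releasing.

send_rows(plan=[[[0,0,-0.0005],[0,0,0],0.2],[[0,0,-0.0005],[0,0,0],0.4],[[0,0,-0.0005],[0,0,0],0.7],[[0,0,-0.0005],[0,0,0],1],[[0,0,-0.0005],[0,0,0],1]])

```text
clock: 23.07
eef_pos: [502.1, 305.4, 74.3]
tcp_rot: [-3.14, 0.002, 1.343]
contact_force: [0.1, 0.5, 0.0]
opening: 1.004
```

send_rows(plan=[[[0,0,0],[0,0,0],1],[[0,0,-0.01],[0,0,0],1],[[0,0,-0.035],[0,0,0],1],[[0,0,-0.07],[0,0,0],1],[[0,0,-0.11],[0,0,0],1]])

```text
clock: 23.48
eef_pos: [501.2, 304.9, 184.7]
tcp_rot: [-3.137, 0.004, 1.343]
contact_force: [0.9, 0.2, 0.5]
opening: 0.999
```

```bash
python3 -c "
from mv import *
plan([380,100,260],1.343,vmax=38)"
```

```text
clock 23.48 pos [501.2 304.9 184.7] rot [-3.137  0.004  1.343] q [ 0.54  0.37  1.78 -0.    1.   -0.8 ] F [0.9 0.2 0.5] open 0.999 rows needed 6.6
[[-0.0346, -0.011, -0.0113], [-0.004, 0.004, 0.0]]
[[-0.0692, -0.022, -0.0225], [-0.004, 0.004, 0.0]]
[[-0.1038, -0.0329, -0.0338], [-0.004, 0.004, 0.0]]
[[-0.1384, -0.0439, -0.0451], [-0.004, 0.004, 0.0]]
[[-0.1729, -0.0549, -0.0564], [-0.004, 0.004, 0.0]]
```

send_rows(plan=[[[-0.02,-0.006,-0.02],[0,0,0],1],[[-0.055,-0.017,-0.03],[0,0,0],1],[[-0.09,-0.028,-0.04],[0,0,0],1],[[-0.125,-0.04,-0.05],[0,0,0],1],[[-0.16,-0.05,-0.055],[0,0,0],1]])

```text
clock: 23.9
eef_pos: [415.8, 159.5, 242.2]
tcp_rot: [-3.139, 0.003, 1.344]
contact_force: [0.6, -1.0, 0.4]
opening: 1.001
```

send_rows(plan=[[[-0.03,0,0],[0,0,0],1],[[-0.06,0,0],[0,0,0],1],[[-0.08,0,0],[0,0,0],1],[[-0.08,0,0],[0,0,0],1],[[-0.08,0,0],[0,0,0],1]])

```text
clock: 24.32
eef_pos: [397.7, 80.9, 243.2]
tcp_rot: [-3.14, 0.002, 1.342]
contact_force: [0.8, 0.9, 0.0]
opening: 1.004
```

Run:
```python
from fit import *
s=status.sense();print(s["clock"],s["eef_pos"],s["qvel"].round(3))
p=[502.2,305.6,-.228]
b=rect(-24,24,-24,24,98)
for n,bx in(("scene",(150,215,210,285)),("top",(135,160,195,230))):
    a=viewer.grab_frame(n).astype(float); overlay(n,np.clip((a/200)**.6*255,0,255),p,b,bx,f"u_{n}.png",7)
cv2.imwrite("pics/u.png",np.hstack([cv2.imread("pics/u_scene.png"),cv2.imread("pics/u_top.png")])[:, :])
im=viewer.grab_frame("top"); cv2.imwrite("pics/fin_top.png",cv2.resize(im[:,:,::-1],(800,600)))
a=cv2.imread("pics/u.png");print(a.shape);cv2.imwrite("pics/u.png",cv2.resize(a,None,fx=.95,fy=.95))
```

```text
24.3167 [397.73989857  80.92709947 243.18434419] [ 0.031  0.021 -0.021  0.007 -0.007  0.013]
(490, 840, 3)
```

View pics/u.png

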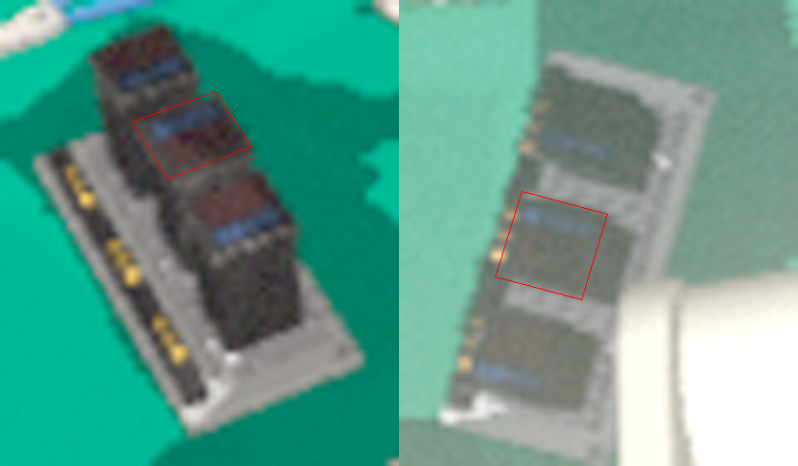

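View pics/fin_top.png

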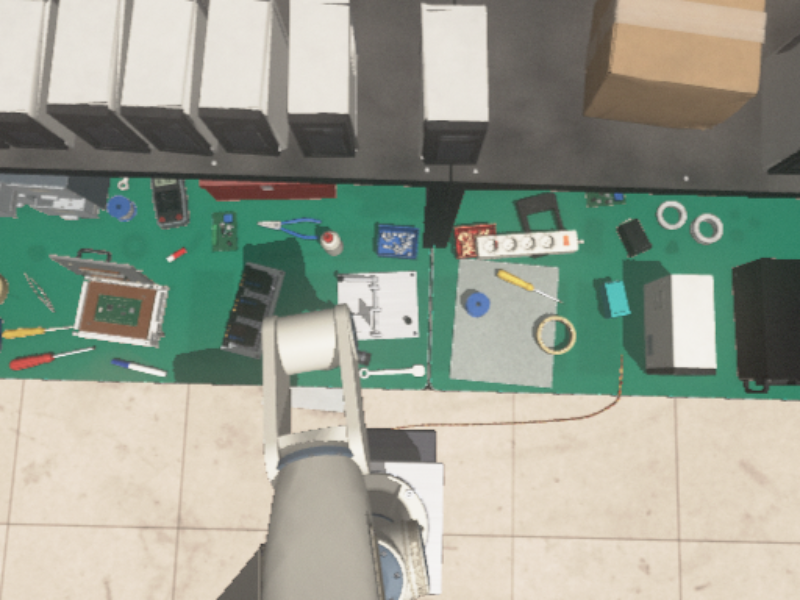

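The controller stands upright, display up, in the middle bay, level with the parked units. Nothing else has moved and the arm is clear, so I'm handing in.

send_rows(plan=[[[0,0,0],[0,0,0],1],[[0,0,0],[0,0,0],1],[[0,0,0],[0,0,0],1],[[0,0,0],[0,0,0],1],[[0,0,0],[0,0,0],1]])

```text
clock: 24.88
eef_pos: [398.2, 82.4, 242.7]
tcp_rot: [-3.139, 0.003, 1.345]
contact_force: [0.3, 0.8, 0.1]
opening: 0.996
```

```bash
python3 -c "
from h import *
print(job.sign_off())"
```

```text
the job is handed in; nothing more can be done
None
```

The controller now stands display up in the free middle bay, released, and the job was handed in at about 25 s of the 72 s allowed. I laid it in the flat cradle with its terminal end at the foot plate and let go. I then pushed the lever over until the cradle stood upright, took the controller from above and lowered it into the bay.

**Last checks:**
- **Seating:** the controller touched down with the tool at z = 73.9 mm, which is the height expected for the bay floor, and I felt no contact at the rim.
- **Pictures:** both cameras show it upright, in line with the two parked controllers, at a top height of about 98 mm. The parked controllers, spool, tape, screwdriver, bottle and spanner look unmoved.
- **Arm:** it is clear of everything, with no contact force beyond sensor noise.

**What disagreed or stayed uncertain:**
- **Cameras:** the two cameras differed by about 4 mm in x on the stand and the bank, so I used the average. In the final top view the controller shows a few millimetres from its modelled outline; in the scene view it matches.
- **First pick-up:** the arm hid the controller from both cameras, so I gripped it on the measured pose alone. The tool was about 5 mm off along its length, which left a small gap at the foot plate.

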